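# Set up the tasting riser

## Robot

A 6-joint arm with a two-finger parallel gripper is mounted at the origin on the work surface. World frame = base frame: x ahead of the robot, y to its left, z up, the work surface at z = 0. Lengths are in m, angles in rad, forces in N, time in s.
With the tool pointing down it reaches from about 0.3 to 0.875 m from the base axis. Payload 6.4 kg.
Tool frame: the origin (TCP) lies midway between the tips of the shut fingers; the grasp point (between the pads) lies 19 mm behind it (ctrl.pinch_z is the distance from the TCP to the grasp point, in m); z points along the fingers, y is the line along which they close (so a half turn about z gives the same grasp; the last joint's range is limited). The gripper opens to 85 mm and grips with 20 to 120 N. Pads are 22 mm wide; open, the fingers measure 114 mm over their backs; the gripper's body (76 mm by 85 mm) begins 54 mm behind the grasp point. The pads swing forward as they close: fully open they stand 13 mm farther back than shut.
Start: joints at [-1.472, 0.181, 1.607, -0, 1.354, -0.206], TCP at [0.173, -0.549, 0.231] pointing down, gripper open.
Joint ranges: [-2.99, 2.99], [-0.89, 2.07], [0.3, 2.58], [-1.14, 4.28], [0, 2.63], [-3.12, 3.12]. Speed limits (rad/s): [2.57, 2.57, 3.01, 3.14, 3.14, 3.14].

## Interface

Orientations are given as a unit quaternion [w, x, y, z].
In Python, from bench import ctrl gives the robot as it stands.
- The arm moves only by the tool apply_moves, never from a script. Its argument "moves" is a list of rows, each an object with "jaw": the opening, from 0 (shut) to 1 (fully open); "offset": the shift along the tool's x, y, z in mm, a list of three; "rot": the turn, a rotation vector about the tool's x, y, z in degrees, a list of three. In form: [{"jaw": jaw, "offset": [dx, dy, dz], "rot": [ax, ay, az]}, ...]. A call has exactly 5 rows; each row shifts and turns the commanded pose from where the row before left it, along the tool's axes as they then stand; what a row does not reach is not made up. A row lasts 1/8 s, in which the tool goes at most 62.5 mm and 10.7 degrees, less where a joint would pass 70% of its speed; a pose out of reach is approached as far as the arm can. A call is refused whole if a number of a shift passes 62.5 or a number of a turn 10.7, either way. A call with a gripper value outside its range is refused whole. The fingers move at their own pace and stop on an object; the grip force is fixed at half the most. Time passes only in rows, so rows that do not move let the fingers close, or fill a call up. It gives the time, the measured TCP pose, the force, the opening and the grip force at its end, in the units of the state.
- ctrl.get_obs(): the state, without advancing time (a new reading comes with each control period).
- ctrl.camera(name): name is "scene" or "top"; returns (picture, depth): 400x640x3 uint8, red, green, blue; 400x640 float32, m along the optical axis (not along the pixel's ray), 0 where there is no reading.
- ctrl.camera_params(name): a dict with "K" (3x3 intrinsics, pixels), "cam_to_world" (4x4, takes a point from camera to world coordinates). Camera axes: x right, y down, z forward; pixel columns grow to the right and rows downward; lengths in m; the calibration is good to about 2 mm. A picture is of the moment at which its call begins. camera_params takes no time and is no camera call.
- ctrl.hand_in(): hands the job in; it is judged then, once.
Trained networks look in the newest picture that a camera, given by its name, has taken for a name from the list of things; names that differ only in an ending like _2 or _b are one class to them, and where a whole thing is asked for, a point or a joint stands for the part that bears it (a point fixed in the world has none). Each returns a list of dicts, best first, with "score" (0 to 1); they miss things now and then, are a little off and sometimes report something else, mostly with a low value. They report only what shows in the picture. A call takes as long as a camera call. They do not tell look-alikes from the thing itself.
- ctrl.outline_of(camera, target): "region" (400x640 bool, what is visible of it) and "position" ([column, row] in pixels, amid what is visible of it).
The state is a dict: "time_s": time; "q": joint angles; "dq": joint speeds; "joint_efforts": joint torques, N m; "eef_pos": TCP position; "eef_rot": TCP orientation; "wrist_force": force on the tool from outside, world axes, zero at the start; "torque": the same for the moment, N m; "opening": opening from 0.0 (shut) to 1.0 (fully open); "grasp_force": force on a finger pad.
Only numpy, scipy, OpenCV 4.12 (cv2) and the standard library are available. Lean on these libraries where they do the work, as an engineer would, in place of code of your own. Each camera call takes 0.05 s, during which the arm holds its last target. There are 200 camera calls.

## Task

Set up the tasting riser: tip every L-shaped label stand up from its long leg onto its short foot and slide it foot first under the riser's board, each in a bay of its own (any bay), until its upright leg is flush against the riser's front edge. Set both square tasting dishes upright on top of the riser, wholly on the board, and leave everything else on the table where it is.

Things in the scene. Friction and masses are not known exactly. Their poses are not given: they have to be found in the camera images.
- riser: fixed bamboo riser: board 140 mm deep (x), 324 wide (y), top at 46 mm, underside at 30. Carried by four cheeks 12 mm thick, full depth; between them three bays 92 mm wide, 30 high, centred at y = -104, 0, +104, open at front and back. Origin: under its middle at table height; x from its front edge (x = -70 mm, facing the robot) to the back, y left, z up.
- stand_a: dark-wood L, 56 mm wide, legs 14 mm thick; long leg 120 mm, foot 90 mm (over the heel corner); 0.16 kg. Starts lying on its long leg, foot straight up. Origin: middle of the long leg's outer face (underside at start); x along the long leg (heel edge at -60 mm, top end +60), y across, z from heel along the foot. Once standing, x is up. May be absent (None). Lies left of the riser, heel away from the robot.
- stand_a_toe (a point): the toe of stand_a: middle of the free end of its foot on the outer face (in its frame x = -60, y = 0, z = 90 mm); on the table when it stands. The stand balances 39 mm along the long leg and 25 mm along the foot from the heel, so it falls onto its foot once tipped about 60 degrees. May be absent (None).
- stand_b: dark-wood L, 56 mm wide, legs 14 mm thick; long leg 120 mm, foot 90 mm (over the heel corner); 0.16 kg. Starts lying on its long leg, foot straight up. Origin: middle of the long leg's outer face (underside at start); x along the long leg (heel edge at -60 mm, top end +60), y across, z from heel along the foot. Once standing, x is up. May be absent (None). Lies right of the riser, heel away from the robot.
- stand_b_toe (a point): the toe of stand_b: middle of the free end of its foot on the outer face (in its frame x = -60, y = 0, z = 90 mm); on the table when it stands. The stand balances 39 mm along the long leg and 25 mm along the foot from the heel, so it falls onto its foot once tipped about 60 degrees. May be absent (None).
- stand_c: dark-wood L, 56 mm wide, legs 14 mm thick; long leg 120 mm, foot 90 mm (over the heel corner); 0.16 kg. Starts lying on its long leg, foot straight up. Origin: middle of the long leg's outer face (underside at start); x along the long leg (heel edge at -60 mm, top end +60), y across, z from heel along the foot. Once standing, x is up. May be absent (None). Lies crosswise in front of the riser, heel to the right.
- stand_c_toe (a point): the toe of stand_c: middle of the free end of its foot on the outer face (in its frame x = -60, y = 0, z = 90 mm); on the table when it stands. The stand balances 39 mm along the long leg and 25 mm along the foot from the heel, so it falls onto its foot once tipped about 60 degrees. May be absent (None).
- dish_a: square tasting dish of brown glazed ceramic, 62 x 62 mm outside, 38 mm high, walls and base 8 mm thick, open on top, 0.15 kg, standing on the table at the far left or the far right. Origin: centre of its underside; x and y across its sides, z up.
- dish_b: square tasting dish of brown glazed ceramic, 62 x 62 mm outside, 38 mm high, walls and base 8 mm thick, open on top, 0.15 kg, standing on the table at the far left or the far right. Origin: centre of its underside; x and y across its sides, z up.
- lantern_a: bystander: brass candle lantern, 96 mm across, 130 mm tall, left rear. Origin: on its underside near the middle.
- lantern_b: bystander: brass candle lantern, 96 mm across, 130 mm tall, right rear. Origin: on its underside near the middle.
- bark_a: bystander: flat piece of bark about 140 x 90 mm, 25 mm high, far left. Origin: on its underside near the middle.
- bark_c: bystander: flat piece of bark about 140 x 90 mm, 25 mm high, right of the riser. Origin: on its underside near the middle.
- bowl: bystander: small round white bowl, 84 mm across, 35 mm high, left rear. Origin: on its underside near the middle.
- spoon: bystander: wooden spoon, far right. Origin: on its underside near the middle.
Things that resemble listed ones, but are neither listed nor needed, are in the scene too. What is shaped like the stand_a but blue or green is not meant.

How it is judged:
By the outcome, as a careful person would: the job done as asked, in the order asked, and still so for the second after the job is handed in, with the robot touching nothing.
Of stand_a, stand_b, stand_c only 2 to 3 are there at a start; the rules pass over those that are not, and their reading is None.
At some moment in a run one of dish_a, dish_b may be knocked a few centimetres aside while the robot is not near it.
Once in a run the grip may slacken for a moment while it holds something.
It also fails if it takes over 210 s, if anything falls off the work surface, if the arm or the gripper's body presses on something with over 40 N, if the wrist force passes 120 N, or if a joint passes its speed limit or range.

## Working session

There is one attempt and no reset: what is moved stays moved. The work goes in short steps, Python scripts to look and compute and a tool call to move; the robot and the scene stay as the last step left them, time stands still between calls to the robot, and variables do not carry over. Pictures are saved under pics/ and viewed, at most 14 in all, crops included, and the job is handed in when it is done.

Besides the shell and the picture viewer there is one more tool, called after "Emit:" as name([rows], argument=value, ...), one row to a line, values as JSON. apply_moves: Moves the arm, as the interface text tells. Its arguments: {"type":"object","properties":{"moves":{"type":"array"}},"required":["moves"]}

```bash
ls; mkdir -p pics; cat > h.py <<'E'
import numpy as np, cv2
from bench import ctrl
def cam(n):
    im,d=ctrl.camera(n); p=ctrl.camera_params(n); return im,d,p['K'],p['cam_to_world']
def cloud(d,K,T):
    v,u=np.mgrid[0:400,0:640]; P=np.stack([(u-K[0,2])/K[0,0]*d,(v-K[1,2])/K[1,1]*d,d,np.ones_like(d)],-1)@T.T
    P=P[...,:3]; P[d==0]=np.nan; return P
def save(n,im): cv2.imwrite('pics/'+n+'.png',im[...,::-1])
E
python3 - <<'E'
from h import *
np.set_printoptions(precision=3,suppress=True)
a,d,K,T=cam('top'); b,d2,K2,T2=cam('scene')
save('top0',a); save('scene0',b)
print(T,K,T2)
o=ctrl.get_obs(); print(o['time_s'],o['eef_pos'],o['eef_rot'],o['opening'])
P={'top':cloud(d,K,T),'scene':cloud(d2,K2,T2)}
for c in ('top','scene'):
  for t in ['riser','stand_a','stand_a_toe','dish_a','lantern_a','bark_a','bowl','spoon']:
    for r in ctrl.outline_of(c,t):
      Q=P[c][r['region']]; print(c,t,round(r['score'],2),np.round(r['position']),r['region'].sum(),np.nanmin(Q,0) if len(Q) else '',np.nanmax(Q,0) if len(Q) else '')
E
```

```text
pics
[[ 0.007 -0.989  0.147  0.241]
 [-1.    -0.008 -0.002  0.016]
 [ 0.004 -0.147 -0.989  1.996]
 [ 0.     0.     0.     1.   ]] [[458.892   0.    312.537]
 [  0.    458.892 202.203]
 [  0.      0.      1.   ]] [[ 0.573  0.683 -0.453  1.389]
 [ 0.819 -0.476  0.32  -0.596]
 [ 0.003 -0.555 -0.832  1.675]
 [ 0.     0.     0.     1.   ]]
0.1 [ 0.173 -0.548  0.23 ] [-0.001  0.988  0.152  0.   ] 0.9992244336110263
top riser 0.66 [319. 180.] 2346 [ 0.569 -0.172 -0.007] [0.712 0.154 0.062]
top stand_a 0.8 [248. 229.] 375 [ 0.347  0.25  -0.01 ] [0.461 0.315 0.098]
top stand_a 0.78 [214. 249.] 442 [ 0.261  0.371 -0.013] [0.391 0.497 0.106]
top stand_a 0.69 [309. 223.] 379 [ 0.393 -0.045 -0.009] [0.463 0.077 0.1  ]
top stand_a 0.68 [160. 244.] 425 [ 0.298  0.569 -0.003] [0.389 0.69  0.102]
top stand_a_toe 0.96 [250. 234.] 442 [ 0.339  0.25  -0.011] [0.476 0.319 0.098]
top stand_a_toe 0.67 [165. 245.] 447 [ 0.298  0.566 -0.012] [0.398 0.719 0.102]
top dish_a 0.78 [208. 216.] 274 [ 0.446  0.426 -0.014] [0.523 0.51  0.051]
top dish_a 0.5 [422. 217.] 232 [ 0.429 -0.492 -0.006] [ 0.512 -0.414  0.05
[... 1343 characters left out ...]
_a_toe 0.54 [415. 195.] 745 [ 0.587  0.317 -0.007] [0.738 0.493 0.142]
scene dish_a 0.77 [214. 261.] 336 [ 0.411 -0.49  -0.008] [ 0.511 -0.408  0.049]
scene dish_a 0.47 [398. 160.] 289 [ 0.428  0.425 -0.006] [0.522 0.526 0.049]
scene lantern_a 0.91 [252. 287.] 792 [ 0.605 -0.427 -0.008] [ 0.697 -0.323  0.144]
scene lantern_a 0.9 [415. 194.] 706 [ 0.59   0.317 -0.007] [0.738 0.42  0.142]
scene bark_a 0.73 [295. 281.] 386 [ 0.65  -0.284 -0.004] [ 0.804 -0.209  0.155]
scene bark_a 0.72 [422. 157.] 388 [ 0.452  0.528 -0.004] [0.62  0.617 0.034]
scene bowl 0.58 [423. 177.] 178 [ 0.561  0.44  -0.001] [0.646 0.516 0.045]
scene spoon 0.79 [212. 305.] 242 [ 0.467 -0.593 -0.009] [ 0.653 -0.51   0.03 ]
```

```bash
python3 - <<'E'
import cv2
a=cv2.imread('pics/top0.png'); b=cv2.imread('pics/scene0.png')
cv2.imwrite('pics/top1.png',cv2.resize(a[140:300,130:480],(800,366),interpolation=cv2.INTER_CUBIC))
cv2.imwrite('pics/scene1.png',cv2.resize(b[80:360,150:470],(686,600),interpolation=cv2.INTER_CUBIC))
E
```

```text
(no output)
```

View pics/top1.png

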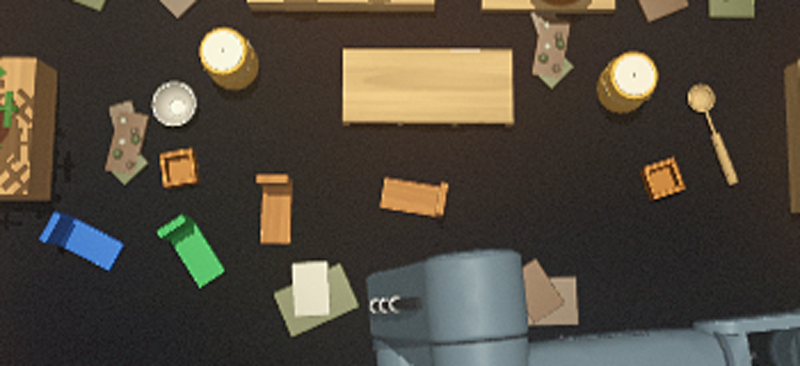

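View pics/scene1.png

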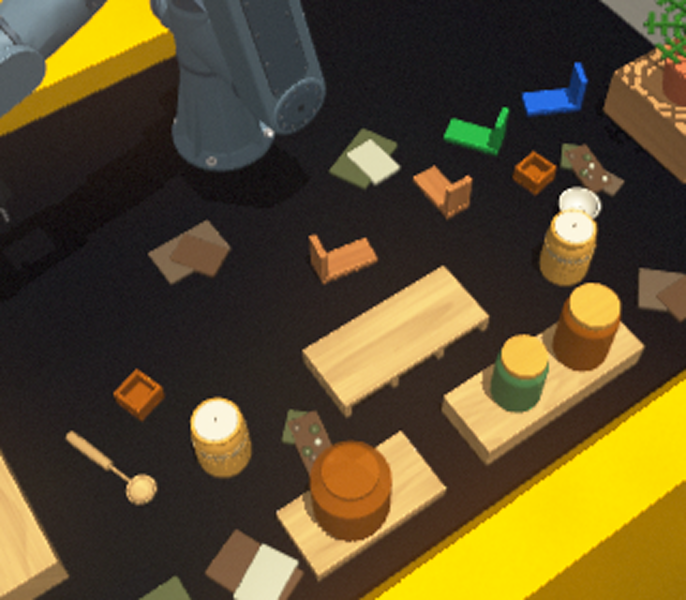

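The picture shows four L shapes. At top px (250,231) there is a brown one left of the riser with its heel away, which is stand_a. At (311,226) there is a brown one lying crosswise, which is stand_c. The blue one (160,244) and the green one (214,249) are look-alikes. No stand_b shows, but I'll check again once the arm has moved off. The dishes are at (208,216) and (422,217). Next I measure poses.

```bash
cat >> h.py <<'E'
def rect(Q,w=None):
    # min-area rect in xy (mm): centre, long-side angle deg, sides
    (c,s,a)=cv2.minAreaRect((Q[:,:2]*1000).astype(np.float32))
    if s[0]<s[1]: s=(s[1],s[0]); a+=90
    return np.round(c,1),np.round(s,1),round(((a+90)%180)-90,1)
def project_poly(mask,K,T,z):
    # pixel mask -> xy points on plane z
    v,u=np.nonzero(mask); r=np.stack([(u-K[0,2])/K[0,0],(v-K[1,2])/K[1,1],np.ones(len(u))],-1)@T[:3,:3].T
    o=T[:3,3]; return o+r*((z-o[2])/r[:,2])[:,None]
E
python3 - <<'E'
from h import *
print('pinch',ctrl.pinch_z)
for c in ('top','scene'):
  im,d,K,T=cam(c); P=cloud(d,K,T)
  for t,n,zs in [('riser',1,[.046]),('stand_a',4,[.014,.09]),('dish_a',2,[.038])]:
    for r in ctrl.outline_of(c,t)[:n]:
      m=r['region']
      for z in zs:
        mm=m&(abs(P[...,2]-z)<.009)
        if mm.sum()<8: continue
        Q=project_poly(mm,K,T,z); print(c,t,z,mm.sum(),*rect(Q),'med',np.round(np.median(Q,0)*1000)[:2], 'zmed',np.nanmedian(P[...,2][mm]).round(4), im[mm].mean(0).round())
E
```

```text
pinch 0.0187
top riser 0.046 2144 [639.8  -5.7] [317.5 136.8] -89.6 med [640.  -4.] zmed 0.0456 [224. 190. 127.]
top stand_a 0.014 285 [427.4  19.3] [120.6  60.4] 79.1 med [431.  25.] zmed 0.0134 [200. 142.  80.]
top stand_a 0.09 43 [420.7 -32.5] [52.  13.5] -7.9 med [420. -33.] zmed 0.0887 [206. 147.  84.]
top stand_a 0.014 313 [399.2 277.8] [120.9  56.2] 1.4 med [395. 278.] zmed 0.0137 [186. 131.  75.]
top stand_a 0.09 40 [453.8 275.7] [50.2 12.6] -89.6 med [456. 276.] zmed 0.0907 [208. 148.  83.]
top stand_a 0.014 304 [341.2 635. ] [133.   61.6] 66.1 med [337. 625.] zmed 0.0132 [ 70. 124. 196.]
top stand_a 0.09 48 [364.6 676.9] [54.9 16.5] -31.2 med [365. 676.] zmed 0.0894 [ 67. 119. 193.]
top stand_a 0.014 314 [320.8 425.1] [116.4  58.5] 35.3 med [317. 423.] zmed 0.0133 [ 84. 179.  99.]
top stand_a 0.09 43 [368.  456.2] [54.4 14. ] -55.3 med [367. 459.] zmed 0.089 [ 85. 185. 101.]
top dish_a 0.038 95 [480.6 461.6] [63.7 62.7] 10.5 med [478. 460.] zmed 0.0376 [187. 129.  65.]
top dish_a 0.038 91 [ 467.8 -450.6] [63.8 60.8] -71.2 med [ 471. -455.] zmed 0.0356 [180. 121.  57.]
scene
[... 298 characters left out ...]
ene stand_a 0.014 84 [483.5 463. ] [69.5 64.8] -83.7 med [481. 468.] zmed 0.0149 [122.  65.  17.]
scene stand_a 0.014 200 [408.5 277.5] [122.1  60.3] 1.6 med [392. 272.] zmed 0.0144 [195. 123.  66.]
scene stand_a 0.09 37 [461.  273.5] [54.5 17.5] -88.6 med [461. 273.] zmed 0.0898 [197. 126.  67.]
scene stand_a 0.014 221 [348.8 643. ] [151.9  71.2] 65.8 med [345. 627.] zmed 0.0144 [ 37.  96. 199.]
scene stand_a 0.09 32 [367.5 674.9] [57.3 17.2] -24.9 med [372. 674.] zmed 0.0903 [ 35.  91. 188.]
scene dish_a 0.038 135 [ 474.3 -451. ] [66.7 63.7] 18.3 med [ 476. -447.] zmed 0.036 [167.  88.  23.]
scene dish_a 0.038 102 [486.1 459.7] [70.3 65.1] -79.5 med [486. 462.] zmed 0.0366 [157.  82.  20.]
```

Emit:
apply_moves([
  {"jaw": 1, "offset": [49.4, -51.8, 0], "rot": [0, 0, 0]},
  {"jaw": 1, "offset": [49.4, -51.8, 0], "rot": [0, 0, 0]},
  {"jaw": 1, "offset": [49.4, -51.8, 0], "rot": [0, 0, 0]},
  {"jaw": 1, "offset": [49.4, -51.8, 0], "rot": [0, 0, 0]},
  {"jaw": 1, "offset": [49.4, -51.8, 0], "rot": [0, 0, 0]},
])

```text
time_s: 1.92
eef_pos: [0.311, -0.2664, 0.2315]
eef_rot: [0.0, 0.988, 0.151, 0.0]
wrist_force: [1.3, -0.0, 0.3]
opening: 0.999
grasp_force: 0.0
```

Emit:
apply_moves([
  {"jaw": 1, "offset": [49.4, -51.8, 0], "rot": [0, 0, 0]},
  {"jaw": 1, "offset": [49.4, -51.8, 0], "rot": [0, 0, 0]},
  {"jaw": 1, "offset": [49.4, -51.8, 0], "rot": [0, 0, 0]},
  {"jaw": 1, "offset": [0, 0, 0], "rot": [0, 0, -10.7]},
  {"jaw": 1, "offset": [0, 0, 0], "rot": [0, 0, -10.7]},
])

```text
time_s: 2.55
eef_pos: [0.3936, -0.0984, 0.2315]
eef_rot: [0.0, 0.941, 0.337, 0.0]
wrist_force: [-1.2, 0.1, 0.3]
opening: 1.002
grasp_force: 0.0
```

Emit:
apply_moves([
  {"jaw": 1, "offset": [0, 0, 0], "rot": [0, 0, -10.7]},
  {"jaw": 1, "offset": [0, 0, 0], "rot": [0, 0, -10.7]},
  {"jaw": 1, "offset": [0, 0, 0], "rot": [0, 0, -10.7]},
  {"jaw": 1, "offset": [0, 0, 0], "rot": [0, 0, -10.7]},
  {"jaw": 1, "offset": [0, 0, 0], "rot": [0, 0, 0]},
])

```text
time_s: 3.18
eef_pos: [0.3932, -0.0998, 0.2314]
eef_rot: [0.0, 0.757, 0.653, 0.0]
wrist_force: [0.2, -0.4, 0.6]
opening: 1.001
grasp_force: 0.0
```

```bash
cat >> h.py <<'E'
from scipy.spatial.transform import Rotation as R
def st():
    o=ctrl.get_obs(); q=o['eef_rot']; return o,np.array(o['eef_pos'])*1000,R.from_quat([q[1],q[2],q[3],q[0]])
def to(p,phi,tilt=0):
    # tool x at heading phi (deg), then tilt about tool y; print delta in tool axes
    o,P,r=st(); t=R.from_euler('z',phi,degrees=True)*R.from_euler('x',180,degrees=True)*R.from_euler('y',tilt,degrees=True)
    print('t',round(o['time_s'],2),'pos',P.round(1),'z',r.as_matrix()[:,2].round(3),'x',r.as_matrix()[:,0].round(3),'open',round(o['opening'],2),'F',np.round(o['wrist_force'],1),'g',round(o['grasp_force'],1))
    if p is not None: print('delta tool',r.inv().apply(np.array(p)-P).round(1),'rot',(r.inv()*t).as_rotvec(degrees=True).round(1))
E
python3 - <<'E'
from h import *
to([425,-34,230],81.7)
print(np.round(st()[0]['q'],2))
im,d,K,T=cam('top'); save('top2',im); b,*_=cam('scene'); save('s2',b)
print([(r['score'],r['position']) for r in ctrl.outline_of('top','stand_b')])
x=np.hstack([cv2.resize(im[140:300,130:480],(800,366)),]); y=cv2.resize(b[80:330,150:470],(300,234)); 
z=np.zeros((600,800,3),np.uint8); z[:366]=x; z[366:,:300]=y; z[366:,300:684]=cv2.resize(b[150:300,200:446],(384,234)); save('m2',z)
E
```

```text
t 3.17 pos [393.2 -99.8 231.4] z [ 0. -0. -1.] x [ 0.147  0.989 -0.   ] open 1.0 F [ 0.2 -0.4  0.6] g 0.0
delta tool [69.7 21.8  1.4] rot [ 0.   0.  -0.1]
[-0.54 -0.22  2.   -0.    1.36 -0.4 ]
[(0.9, [216.3, 248.2]), (0.84, [305.1, 225.6]), (0.72, [164.2, 245.2]), (0.63, [249.3, 235.4])]
```

View pics/m2.png

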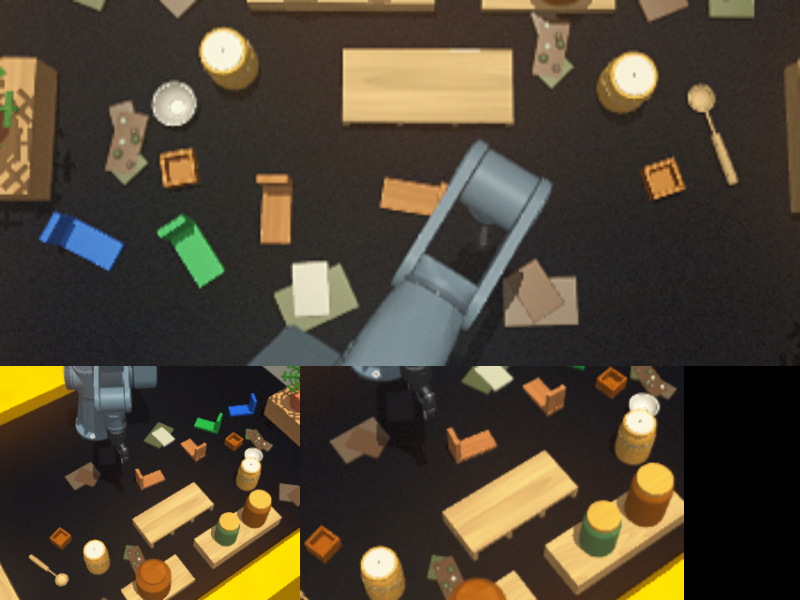

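No stand_b is on the table. The first picture plus this one show the whole area right of the riser, and only two brown stands appear. I grip stand_c's foot from above.

Emit:
apply_moves([
  {"jaw": 1, "offset": [35, 11, 0], "rot": [0, 0, 0]},
  {"jaw": 1, "offset": [35, 11, 0], "rot": [0, 0, 0]},
  {"jaw": 1, "offset": [0, 0, 45], "rot": [0, 0, 0]},
  {"jaw": 1, "offset": [0, 0, 45], "rot": [0, 0, 0]},
  {"jaw": 1, "offset": [0, 0, 10], "rot": [0, 0, 0]},
])

```text
time_s: 3.95
eef_pos: [0.4229, -0.0328, 0.1288]
eef_rot: [-0.003, 0.757, 0.653, -0.001]
wrist_force: [-0.2, 0.8, 0.6]
opening: 0.997
grasp_force: 0.0
```

```bash
python3 - <<'E'
from h import *
to([425,-34,58],81.7)
im,d,K,T=cam('top'); b,d2,K2,T2=cam('scene')
x,y=[int(v) for v in (K2@(np.linalg.inv(T2)@[.425,-.034,.09,1])[:3])[:2]/(np.linalg.inv(T2)@[.425,-.034,.09,1])[2]]
save('s3',cv2.resize(b[y-60:y+40,x-65:x+65],(780,600),interpolation=cv2.INTER_CUBIC))
E
```

```text
t 3.95 pos [422.9 -32.8 128.8] z [-0.005  0.002 -1.   ] x [0.147 0.989 0.001] open 1.0 F [-0.2  0.8  0.6] g 0.0
delta tool [-1.   2.6 70.8] rot [-0.3 -0.1 -0.1]
```

View pics/s3.png

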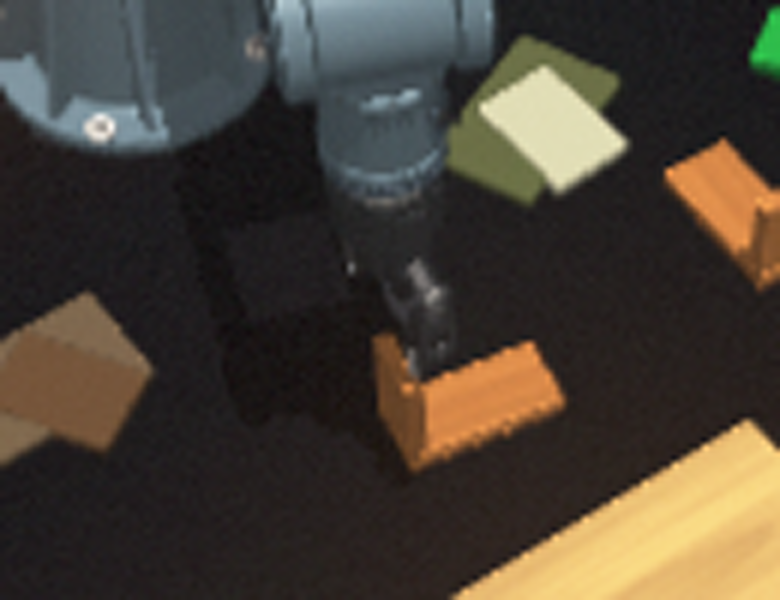

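The crop shows the brown foot of stand_c (crop px 400,390) right below the open fingers (420,360), with the near finger just outside its edge. I descend and grip.

Emit:
apply_moves([
  {"jaw": 1, "offset": [-1, 2, 35], "rot": [0, 0, 0]},
  {"jaw": 1, "offset": [0, 0, 35], "rot": [0, 0, 0]},
  {"jaw": 1, "offset": [0, 0, 2], "rot": [0, 0, 0]},
  {"jaw": 0, "offset": [0, 0, 0], "rot": [0, 0, 0]},
  {"jaw": 0, "offset": [0, 0, 0], "rot": [0, 0, 0]},
])

```text
time_s: 4.68
eef_pos: [0.4287, -0.0358, 0.0617]
eef_rot: [0.002, 0.757, 0.654, 0.001]
wrist_force: [0.0, 1.9, 3.9]
opening: 0.645
grasp_force: 62.5
```

Emit:
apply_moves([
  {"jaw": 0, "offset": [0, 0, 0], "rot": [0, 0, 0]},
  {"jaw": 0, "offset": [0, 0, 0], "rot": [0, 0, 0]},
  {"jaw": 0, "offset": [0, 0, 0], "rot": [0, 0, 0]},
  {"jaw": 0, "offset": [0, 0, -20], "rot": [0, 0, 0]},
  {"jaw": 0, "offset": [0, 0, -10], "rot": [0, 0, 0]},
])

```text
time_s: 5.3
eef_pos: [0.4281, -0.0354, 0.0913]
eef_rot: [0.001, 0.757, 0.654, 0.001]
wrist_force: [-1.2, 0.0, -0.8]
opening: 0.641
grasp_force: 64.3
```

```bash
python3 - <<'E'
from h import *
to([440,-7,100],180)
for c in ('top','scene'):
  im,d,K,T=cam(c)
  for r in ctrl.outline_of(c,'stand_c')[:4]:
    P=cloud(d,K,T)[r['region']]; print(c,r['position'],np.nanpercentile(P,[3,50,97],axis=0).round(3).tolist())
E
```

```text
t 5.3 pos [428.1 -35.4  91.3] z [ 0.003 -0.001 -1.   ] x [ 0.145  0.989 -0.001] open 0.64 F [-1.2  0.  -0.8] g 64.3
delta tool [29.8  7.7 -8.7] rot [  0.1   0.2 -98.3]
top [250.2, 233.3] [[0.347, 0.251, 0.004], [0.408, 0.278, 0.014], [0.459, 0.306, 0.092]]
top [162.9, 246.3] [[0.299, 0.575, -0.002], [0.345, 0.641, 0.015], [0.384, 0.684, 0.091]]
top [219.6, 249.5] [[0.278, 0.391, 0.005], [0.333, 0.432, 0.015], [0.376, 0.471, 0.092]]
top [300.0, 223.3] [[0.403, -0.009, 0.034], [0.425, 0.051, 0.042], [0.459, 0.072, 0.051]]
scene [313.2, 195.4] [[0.413, -0.042, 0.032], [0.444, 0.021, 0.044], [0.468, 0.074, 0.096]]
scene [372.4, 141.5] [[0.281, 0.387, 0.005], [0.336, 0.431, 0.016], [0.389, 0.468, 0.093]]
scene [354.4, 169.0] [[0.355, 0.249, 0.006], [0.431, 0.269, 0.019], [0.468, 0.301, 0.092]]
```

Emit:
apply_moves([
  {"jaw": 0, "offset": [0, 0, -20], "rot": [0, 0, -9.8]},
  {"jaw": 0, "offset": [0, 0, 0], "rot": [0, 0, -9.8]},
  {"jaw": 0, "offset": [0, 0, 0], "rot": [0, 0, -9.8]},
  {"jaw": 0, "offset": [0, 0, 0], "rot": [0, 0, -9.8]},
  {"jaw": 0, "offset": [0, 0, 0], "rot": [0, 0, -9.8]},
])

```text
time_s: 6.12
eef_pos: [0.4264, -0.0348, 0.1085]
eef_rot: [-0.001, 0.415, 0.91, -0.0]
wrist_force: [0.0, -0.1, -1.3]
opening: 0.641
grasp_force: 64.3
```

Emit:
apply_moves([
  {"jaw": 0, "offset": [0, 0, 0], "rot": [0, 0, -9.8]},
  {"jaw": 0, "offset": [0, 0, 0], "rot": [0, 0, -9.8]},
  {"jaw": 0, "offset": [0, 0, 0], "rot": [0, 0, -9.8]},
  {"jaw": 0, "offset": [0, 0, 0], "rot": [0, 0, -9.8]},
  {"jaw": 0, "offset": [0, 0, 0], "rot": [0, 0, -9.8]},
])

```text
time_s: 6.75
eef_pos: [0.4264, -0.0348, 0.1085]
eef_rot: [-0.001, 0.0, 1.0, 0.0]
wrist_force: [-0.5, 0.2, -2.2]
opening: 0.64
grasp_force: 64.3
```

Emit:
apply_moves([
  {"jaw": 0, "offset": [-15, 14, 0], "rot": [0, 0, 0]},
  {"jaw": 0, "offset": [-15, 14, 0], "rot": [0, 0, 0]},
  {"jaw": 0, "offset": [0, 0, 20], "rot": [0, 0, 0]},
  {"jaw": 0, "offset": [0, 0, 20], "rot": [0, 0, 0]},
  {"jaw": 0, "offset": [0, 0, 8], "rot": [0, 0, 0]},
])

```text
time_s: 7.38
eef_pos: [0.4571, -0.0069, 0.0614]
eef_rot: [-0.001, 0.003, 1.0, 0.0]
wrist_force: [-12.1, 4.0, 49.8]
opening: 0.646
grasp_force: 70.5
```

```bash
python3 - <<'E'
from h import *
to([455,-7,62],180)
for c in ('top','scene'):
  im,d,K,T=cam(c)
  for r in ctrl.outline_of(c,'stand_c')[:4]:
    P=cloud(d,K,T)[r['region']]; print(c,r['position'],np.nanpercentile(P,[3,50,97],axis=0).round(3).tolist())
E
```

```text
t 7.38 pos [457.1  -6.9  61.4] z [-0.001  0.001 -1.   ] x [-1.     0.006  0.001] open 0.65 F [-12.1   4.   49.8] g 70.5
delta tool [ 2.1 -0.1 -0.6] rot [ 0.  -0.1 -0.3]
top [164.4, 246.3] [[0.302, 0.576, -0.003], [0.345, 0.64, 0.015], [0.383, 0.685, 0.093]]
top [249.3, 234.3] [[0.347, 0.251, 0.004], [0.404, 0.277, 0.014], [0.46, 0.305, 0.092]]
top [217.0, 249.0] [[0.274, 0.384, 0.004], [0.325, 0.429, 0.014], [0.373, 0.469, 0.088]]
top [312.9, 227.7] [[0.362, -0.035, -0.004], [0.418, -0.009, 0.014], [0.437, 0.021, 0.497]]
scene [354.8, 168.4] [[0.35, 0.25, 0.003], [0.428, 0.272, 0.018], [0.468, 0.304, 0.091]]
scene [410.1, 127.7] [[0.306, 0.574, 0.002], [0.352, 0.643, 0.016], [0.392, 0.683, 0.091]]
scene [308.7, 204.9] [[0.349, -0.038, -0.002], [0.459, -0.017, 0.029], [0.467, 0.023, 0.094]]
scene [372.1, 142.0] [[0.273, 0.382, -0.003], [0.336, 0.432, 0.015], [0.389, 0.484, 0.092]]
```

Emit:
apply_moves([
  {"jaw": 1, "offset": [0, 0, -1], "rot": [0, 0, 0]},
  {"jaw": 1, "offset": [0, 0, 0], "rot": [0, 0, 0]},
  {"jaw": 1, "offset": [0, 0, 0], "rot": [0, 0, 0]},
  {"jaw": 1, "offset": [0, 0, -23], "rot": [0, 0, 0]},
  {"jaw": 1, "offset": [0, 0, -23], "rot": [0, 0, 0]},
])

```text
time_s: 8.2
eef_pos: [0.4566, -0.0071, 0.1086]
eef_rot: [-0.001, 0.003, 1.0, 0.0]
wrist_force: [-0.1, 0.1, -0.3]
opening: 0.997
grasp_force: 0.0
```

Emit:
apply_moves([
  {"jaw": 1, "offset": [0, 0, 0], "rot": [0, -8.75, 0]},
  {"jaw": 1, "offset": [0, 0, 0], "rot": [0, -8.75, 0]},
  {"jaw": 1, "offset": [0, 0, 0], "rot": [0, -8.75, 0]},
  {"jaw": 1, "offset": [0, 0, 0], "rot": [0, -8.75, 0]},
  {"jaw": 1, "offset": [0, 0, 0], "rot": [0, 0, 0]},
])

```text
time_s: 8.82
eef_pos: [0.4549, -0.0053, 0.1064]
eef_rot: [0.291, 0.003, 0.957, 0.002]
wrist_force: [-0.8, 1.5, 0.5]
opening: 1.0
grasp_force: 0.0
```

```bash
python3 - <<'E'
from h import *
to([467,-7,59],180,-35)
print(np.round(st()[0]['q'],2))
for c in ('top','scene'):
  im,d,K,T=cam(c); P=cloud(d,K,T)
  for r in ctrl.outline_of(c,'stand_c')[:4]:
    if abs(np.nanmedian(P[r['region']][:,1]))>.1: continue
    for z in (.014,.09):
      mm=r['region']&(abs(P[...,2]-z)<.009)
      if mm.sum()>8: print(c,z,mm.sum(),*rect(project_poly(mm,K,T,z)))
E
```

```text
t 8.82 pos [454.9  -5.3 106.4] z [ 0.557  0.002 -0.83 ] x [-0.83   0.007 -0.557] open 1.0 F [-0.8  1.5  0.5] g 0.0
delta tool [16.4 -1.9 46.1] rot [ 0.1 -1.1 -0.4]
[-0.46 -0.29  2.46  0.56  0.49 -2.46]
top 0.014 30 [442.2  -4. ] [60.4 22. ] 71.9
top 0.09 47 [451.7  -8.2] [50.1 12.6] -89.6
scene 0.014 140 [405.   -7.2] [113.5  60.6] -1.9
scene 0.09 51 [458.3 -11. ] [52.8 20.8] -88.3
```

Emit:
apply_moves([
  {"jaw": 1, "offset": [8, -1, 23], "rot": [0, 0, 0]},
  {"jaw": 1, "offset": [9, -1, 23], "rot": [0, 0, 0]},
  {"jaw": 0, "offset": [0, 0, 0], "rot": [0, 0, 0]},
  {"jaw": 0, "offset": [0, 0, 0], "rot": [0, 0, 0]},
  {"jaw": 0, "offset": [0, 0, 0], "rot": [0, 0, 0]},
])

```text
time_s: 9.65
eef_pos: [0.4698, -0.008, 0.0617]
eef_rot: [0.294, 0.001, 0.956, 0.001]
wrist_force: [0.0, -0.5, -1.8]
opening: 0.641
grasp_force: 63.4
```

```bash
python3 - <<'E'
from h import *
to([467,-7,99],180,-35)
E
```

```text
t 9.65 pos [469.8  -8.   61.7] z [ 0.561  0.001 -0.828] x [-0.828  0.003 -0.561] open 0.64 F [ 0.  -0.5 -1.8] g 63.4
delta tool [-18.6   1.1 -32.5] rot [ 0.1 -0.9 -0.2]
```

Emit:
apply_moves([
  {"jaw": 0, "offset": [-17, 0, -25], "rot": [0, 0, 0]},
  {"jaw": 0, "offset": [-17, 0, -25], "rot": [0, 0, 0]},
  {"jaw": 0, "offset": [0, 0, 0], "rot": [0, 10.4, 0]},
  {"jaw": 0, "offset": [0, 0, 0], "rot": [0, 10.4, 0]},
  {"jaw": 0, "offset": [0, 0, 0], "rot": [0, 10.4, 0]},
])

```text
time_s: 10.28
eef_pos: [0.4703, -0.008, 0.1233]
eef_rot: [0.032, 0.001, 0.999, 0.001]
wrist_force: [1.1, -0.7, -2.7]
opening: 0.644
grasp_force: 64.4
```

Emit:
apply_moves([
  {"jaw": 0, "offset": [0, 0, 0], "rot": [0, 10.4, 0]},
  {"jaw": 0, "offset": [0, 0, 0], "rot": [0, 10.4, 0]},
  {"jaw": 0, "offset": [0, 0, 0], "rot": [0, 10.4, 0]},
  {"jaw": 0, "offset": [0, 0, 0], "rot": [0, 10.4, 0]},
  {"jaw": 0, "offset": [0, 0, 0], "rot": [0, 0, 0]},
])

```text
time_s: 10.9
eef_pos: [0.4693, -0.0072, 0.1176]
eef_rot: [-0.327, -0.001, 0.945, 0.003]
wrist_force: [-0.1, 0.5, -2.2]
opening: 0.638
grasp_force: 64.5
```

```bash
python3 - <<'E'
from h import *
to([480,-7,20],180,39)
print(np.round(st()[0]['q'],2))
b,*_=cam('scene'); save('s4',cv2.resize(b[110:290,220:460],(800,600),interpolation=cv2.INTER_CUBIC))
E
```

```text
t 10.9 pos [469.3  -7.2 117.6] z [-0.618  0.005 -0.786] x [-0.786 -0.003  0.618] open 0.64 F [-0.1  0.5 -2.2] g 64.5
delta tool [-68.7  -0.3  70.1] rot [0.3 0.8 0.2]
[-0.19  0.58  1.47 -0.11  1.75 -1.75]
```

View pics/s4.png

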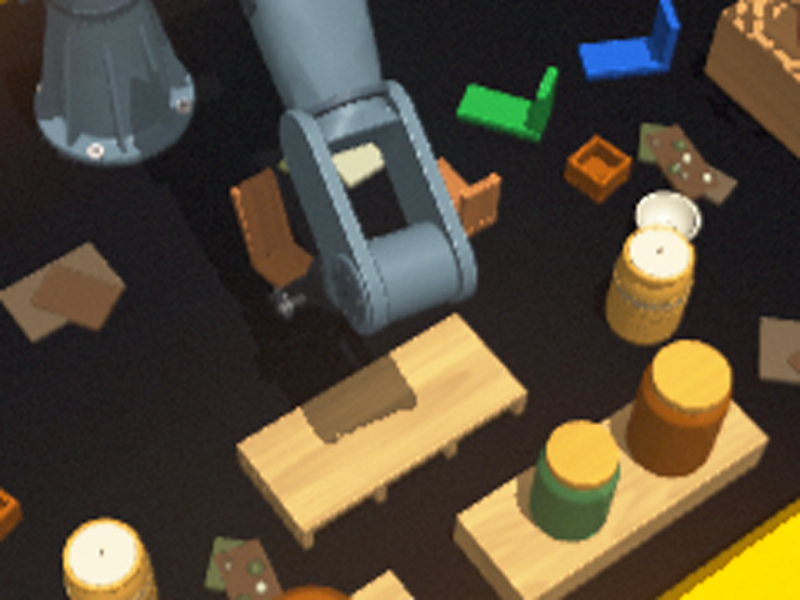

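The picture shows stand_c held and tipped, with its upright at crop (270,230) and foot at (290,270). It is clear of the riser, so I lower it.

Emit:
apply_moves([
  {"jaw": 0, "offset": [-15, 0, 19], "rot": [0, 0, 0]},
  {"jaw": 0, "offset": [-15, 0, 19], "rot": [0, 0, 0]},
  {"jaw": 0, "offset": [-15, 0, 19], "rot": [0, 0, 0]},
  {"jaw": 0, "offset": [-13, 0, 18], "rot": [0, 0, 0]},
  {"jaw": 0, "offset": [0, 0, 0], "rot": [0, 0, 0]},
])

```text
time_s: 11.58
eef_pos: [0.4677, -0.0062, 0.0243]
eef_rot: [-0.326, -0.001, 0.945, 0.003]
wrist_force: [0.3, -1.0, -1.4]
opening: 0.638
grasp_force: 64.4
```

```bash
python3 - <<'E'
from h import *
to([469,-7,13],180,39)
E
```

```text
t 11.57 pos [467.7  -6.2  24.3] z [-0.617  0.006 -0.787] x [-0.787 -0.004  0.617] open 0.64 F [ 0.3 -1.  -1.4] g 64.4
delta tool [-8.  -0.9  8.1] rot [0.3 0.9 0.3]
```

Emit:
apply_moves([
  {"jaw": 0, "offset": [-2.5, 0, 3], "rot": [0, 0, 0]},
  {"jaw": 0, "offset": [-2, 0, 2.5], "rot": [0, 0, 0]},
  {"jaw": 0, "offset": [-1, 0, 1.5], "rot": [0, 0, 0]},
  {"jaw": 0, "offset": [-1, 0, 1], "rot": [0, 0, 0]},
  {"jaw": 0, "offset": [0, 0, 0], "rot": [0, 0, 0]},
])

```text
time_s: 12.2
eef_pos: [0.4696, -0.0064, 0.0158]
eef_rot: [-0.324, -0.001, 0.946, 0.003]
wrist_force: [0.7, -0.2, -0.9]
opening: 0.649
grasp_force: 64.4
```

Emit:
apply_moves([
  {"jaw": 0, "offset": [-1.2, 0, 1.6], "rot": [0, 0, 0]},
  {"jaw": 0.8, "offset": [0, 0, 0], "rot": [0, 0, 0]},
  {"jaw": 1, "offset": [0, 0, 0], "rot": [0, 0, 0]},
  {"jaw": 1, "offset": [0, 0, 0], "rot": [0, 0, 0]},
  {"jaw": 1, "offset": [0, 0, 0], "rot": [0, 0, 0]},
])

```text
time_s: 12.82
eef_pos: [0.4696, -0.0064, 0.0139]
eef_rot: [-0.324, -0.001, 0.946, 0.003]
wrist_force: [0.6, -0.8, 0.5]
opening: 0.996
grasp_force: 0.0
```

Emit:
apply_moves([
  {"jaw": 1, "offset": [0, 0, -20], "rot": [0, 0, 0]},
  {"jaw": 1, "offset": [0, 0, -30], "rot": [0, 0, 0]},
  {"jaw": 1, "offset": [0, 0, -40], "rot": [0, 0, 0]},
  {"jaw": 1, "offset": [0, 0, -60], "rot": [0, 0, 0]},
  {"jaw": 1, "offset": [0, 0, -30], "rot": [0, 0, 0]},
])

```text
time_s: 13.45
eef_pos: [0.5824, -0.0075, 0.1588]
eef_rot: [-0.322, -0.001, 0.947, 0.003]
wrist_force: [-0.1, -0.4, -0.6]
opening: 0.997
grasp_force: 0.0
```

```bash
python3 - <<'E'
from h import *
to([420,-7,230],180,0)
b,*_=cam('scene'); save('s5',cv2.resize(b[110:290,220:460],(800,600),interpolation=cv2.INTER_CUBIC))
E
```

```text
t 13.45 pos [582.4  -7.5 158.8] z [-0.61   0.005 -0.792] x [-0.792 -0.004  0.61 ] open 1.0 F [-0.1 -0.4 -0.6] g 0.0
delta tool [172.1   0.9  42.7] rot [  0.3 -37.6   0.1]
```

View pics/s5.png

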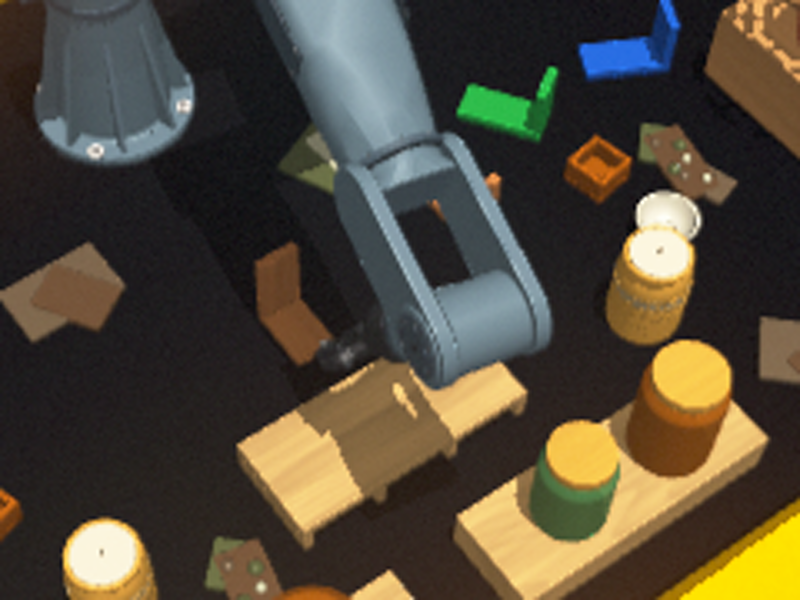

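stand_c is standing, with its upright at crop (275,290) and its foot toward the riser. Next I move above it for the slide grip.

Emit:
apply_moves([
  {"jaw": 1, "offset": [49, 0, -60], "rot": [0, 0, 0]},
  {"jaw": 1, "offset": [0, 0, 0], "rot": [0, -9.4, 0]},
  {"jaw": 1, "offset": [0, 0, 0], "rot": [0, -9.4, 0]},
  {"jaw": 1, "offset": [0, 0, 0], "rot": [0, -9.4, 0]},
  {"jaw": 1, "offset": [0, 0, 0], "rot": [0, -9.4, 0]},
])

```text
time_s: 14.12
eef_pos: [0.5781, -0.0077, 0.2182]
eef_rot: [0.001, 0.0, 1.0, 0.003]
wrist_force: [-0.6, 0.1, 0.6]
opening: 1.001
grasp_force: 0.0
```

```bash
cat >> h.py <<'E'
def upright(name,xr,yr):
  for c in ('top','scene'):
    im,d,K,T=cam(c); P=cloud(d,K,T)
    for r in ctrl.outline_of(c,name)[:4]:
      Q=P[r['region']]; m=np.nanmedian(Q,0)
      if not(xr[0]<m[0]<xr[1] and yr[0]<m[1]<yr[1]): continue
      for z in (.014,.12):
        mm=r['region']&(abs(P[...,2]-z)<.008)
        if mm.sum()>8: print(c,z,mm.sum(),*rect(project_poly(mm,K,T,z)))
E
python3 - <<'E'
from h import *
to([415,-7,230],180,0)
upright('stand_c',(.35,.52),(-.1,.1))
E
```

```text
t 14.12 pos [578.1  -7.7 218.2] z [ 0.001  0.006 -1.   ] x [-1.     0.    -0.001] open 1.0 F [-0.6  0.1  0.6] g 0.0
delta tool [163.1   0.7 -12. ] rot [ 0.4  0.1 -0. ]
scene 0.014 221 [460.6  -6.9] [93.5 57.4] 0.8
scene 0.12 50 [422.9  -8.2] [58.8 19.4] -88.0
```

Emit:
apply_moves([
  {"jaw": 1, "offset": [53, 0, 0], "rot": [0, 0, 0]},
  {"jaw": 1, "offset": [53, 0, 0], "rot": [0, 0, 0]},
  {"jaw": 1, "offset": [53, 0, 0], "rot": [0, 0, 0]},
  {"jaw": 1, "offset": [0, 0, 0], "rot": [0, 0, 0]},
  {"jaw": 1, "offset": [0, 0, 40], "rot": [0, 0, 0]},
])

```text
time_s: 14.95
eef_pos: [0.4236, -0.0089, 0.1823]
eef_rot: [0.001, 0.0, 1.0, 0.002]
wrist_force: [0.3, -1.0, -0.7]
opening: 1.001
grasp_force: 0.0
```

```bash
python3 - <<'E'
from h import *
to([419,-8,88],180,0)
upright('stand_c',(.35,.52),(-.1,.1))
E
```

```text
t 14.95 pos [423.6  -8.9 182.3] z [ 0.003  0.004 -1.   ] x [-1.     0.    -0.003] open 1.0 F [ 0.3 -1.  -0.7] g 0.0
delta tool [ 4.9  0.5 94.3] rot [ 0.2  0.2 -0. ]
scene 0.014 227 [458.6  -7.6] [97.2 58.9] -0.2
scene 0.12 47 [425.3  -6.7] [55.9 24.1] -87.8
```

Emit:
apply_moves([
  {"jaw": 1, "offset": [4, 0, 47], "rot": [0, 0, 0]},
  {"jaw": 1, "offset": [0, 0, 46], "rot": [0, 0, 0]},
  {"jaw": 0, "offset": [0, 0, 0], "rot": [0, 0, 0]},
  {"jaw": 0, "offset": [0, 0, 0], "rot": [0, 0, 0]},
  {"jaw": 0, "offset": [0, 0, 0], "rot": [0, 0, 0]},
])

```text
time_s: 15.78
eef_pos: [0.4169, -0.0074, 0.0883]
eef_rot: [-0.0, -0.0, 1.0, 0.003]
wrist_force: [-0.0, -0.4, -1.8]
opening: 0.648
grasp_force: 63.5
```

Emit:
apply_moves([
  {"jaw": 0, "offset": [0, 0, 0], "rot": [0, 0, 0]},
  {"jaw": 0, "offset": [0, 0, -4], "rot": [0, 0, 0]},
  {"jaw": 0, "offset": [-20, 1, 0], "rot": [0, 0, 0]},
  {"jaw": 0, "offset": [-20, 0, 0], "rot": [0, 0, 0]},
  {"jaw": 0, "offset": [-20, 0, 0], "rot": [0, 0, 0]},
])

```text
time_s: 16.4
eef_pos: [0.4753, -0.0058, 0.09]
eef_rot: [-0.002, 0.0, 1.0, 0.003]
wrist_force: [1.2, 0.4, -1.4]
opening: 0.64
grasp_force: 63.6
```

```bash
python3 - <<'E'
from h import *
to([560,-7,92],180,0)
upright('stand_c',(.35,.62),(-.1,.1))
E
```

```text
t 16.4 pos [475.3  -5.8  90. ] z [-0.005  0.007 -1.   ] x [-1.     0.     0.005] open 0.64 F [ 1.2  0.4 -1.4] g 63.6
delta tool [-84.7  -1.2  -2.4] rot [ 0.4 -0.3 -0. ]
scene 0.014 199 [517.5  -5.5] [79.4 59. ] 0.3
scene 0.12 41 [482.2  -5.6] [51.1 20.7] 86.7
```

Emit:
apply_moves([
  {"jaw": 0, "offset": [-15, 0, 0], "rot": [0, 0, 0]},
  {"jaw": 0, "offset": [-15, 0, 0], "rot": [0, 0, 0]},
  {"jaw": 0, "offset": [-15, 0, 0], "rot": [0, 0, 0]},
  {"jaw": 0, "offset": [-15, 0, 0], "rot": [0, 0, 0]},
  {"jaw": 0, "offset": [-12, 0, 0], "rot": [0, 0, 0]},
])

```text
time_s: 17.23
eef_pos: [0.5482, -0.0059, 0.0895]
eef_rot: [-0.002, -0.0, 1.0, 0.003]
wrist_force: [-0.3, -0.1, -1.8]
opening: 0.644
grasp_force: 63.7
```

Emit:
apply_moves([
  {"jaw": 0, "offset": [-3, 0, 0], "rot": [0, 0, 0]},
  {"jaw": 0, "offset": [-2, 0, 0], "rot": [0, 0, 0]},
  {"jaw": 0, "offset": [-2, 0, 0], "rot": [0, 0, 0]},
  {"jaw": 0, "offset": [0, 0, 0], "rot": [0, 0, 0]},
  {"jaw": 0, "offset": [0, 0, 0], "rot": [0, 0, 0]},
])

```text
time_s: 17.85
eef_pos: [0.5537, -0.0058, 0.0895]
eef_rot: [-0.002, 0.0, 1.0, 0.003]
wrist_force: [-0.3, 0.1, -1.2]
opening: 0.642
grasp_force: 63.7
```

Emit:
apply_moves([
  {"jaw": 0, "offset": [-1.5, 0, 0], "rot": [0, 0, 0]},
  {"jaw": 0, "offset": [-1.5, 0, 0], "rot": [0, 0, 0]},
  {"jaw": 0, "offset": [-1, 0, 0], "rot": [0, 0, 0]},
  {"jaw": 0, "offset": [-1, 0, 0], "rot": [0, 0, 0]},
  {"jaw": 0, "offset": [0, 0, 0], "rot": [0, 0, 0]},
])

```text
time_s: 18.48
eef_pos: [0.559, -0.0058, 0.0894]
eef_rot: [-0.002, 0.0, 1.0, 0.003]
wrist_force: [0.3, -0.8, -0.2]
opening: 0.647
grasp_force: 63.7
```

```bash
python3 - <<'E'
from h import *
to(None,180,0)
upright('stand_c',(.35,.62),(-.1,.1))
b,*_=cam('scene'); save('s6',cv2.resize(b[160:260,260:420],(800,500),interpolation=cv2.INTER_CUBIC))
E
```

```text
t 18.48 pos [559.   -5.8  89.4] z [-0.004  0.007 -1.   ] x [-1.     0.     0.004] open 0.65 F [ 0.3 -0.8 -0.2] g 63.7
scene 0.12 42 [565.4  -6.9] [47.8 20.1] -84.6
```

View pics/s6.png

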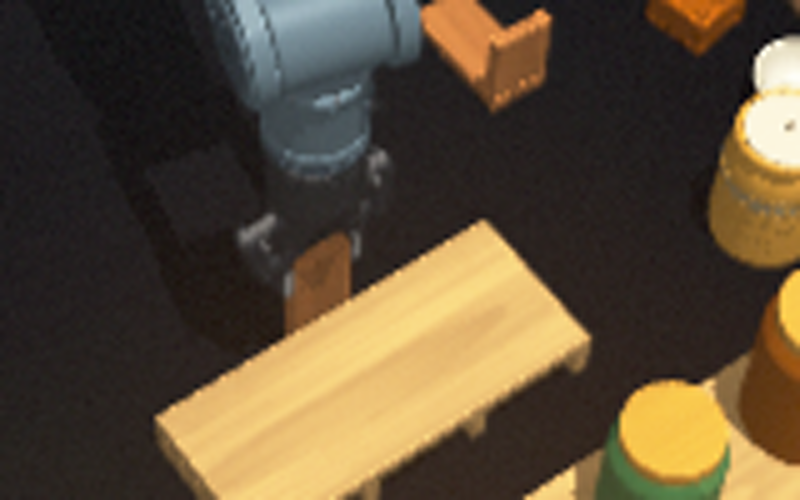

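The upright (crop 320,285) is right in front of the board's edge, in the middle bay. I inch on until it touches.

Emit:
apply_moves([
  {"jaw": 0, "offset": [-1.5, 0, 0], "rot": [0, 0, 0]},
  {"jaw": 0, "offset": [-1.5, 0, 0], "rot": [0, 0, 0]},
  {"jaw": 0, "offset": [-1, 0, 0], "rot": [0, 0, 0]},
  {"jaw": 0, "offset": [-1, 0, 0], "rot": [0, 0, 0]},
  {"jaw": 0, "offset": [0, 0, 0], "rot": [0, 0, 0]},
])

```text
time_s: 19.35
eef_pos: [0.5633, -0.0058, 0.0892]
eef_rot: [-0.003, 0.0, 1.0, 0.003]
wrist_force: [-2.0, -0.2, -0.1]
opening: 0.645
grasp_force: 63.8
```

Emit:
apply_moves([
  {"jaw": 0, "offset": [0, 0, 1.2], "rot": [0, 0, 0]},
  {"jaw": 0, "offset": [-0.7, 0, 0], "rot": [0, 0, 0]},
  {"jaw": 0, "offset": [-0.6, 0, 0], "rot": [0, 0, 0]},
  {"jaw": 0, "offset": [0, 0, 0], "rot": [0, 0, 0]},
  {"jaw": 0, "offset": [0, 0, 0], "rot": [0, 0, 0]},
])

```text
time_s: 19.98
eef_pos: [0.5631, -0.0057, 0.0883]
eef_rot: [-0.005, -0.0, 1.0, 0.003]
wrist_force: [-12.9, -0.4, 8.1]
opening: 0.641
grasp_force: 65.1
```

Emit:
apply_moves([
  {"jaw": 0.8, "offset": [0, 0, 0], "rot": [0, 0, 0]},
  {"jaw": 1, "offset": [0, 0, 0], "rot": [0, 0, 0]},
  {"jaw": 1, "offset": [0, 0, 0], "rot": [0, 0, 0]},
  {"jaw": 1, "offset": [0, 0, -30], "rot": [0, 0, 0]},
  {"jaw": 1, "offset": [0, 0, -40], "rot": [0, 0, 0]},
])

```text
time_s: 20.6
eef_pos: [0.5648, -0.0062, 0.1579]
eef_rot: [-0.003, 0.0, 1.0, 0.004]
wrist_force: [0.2, -0.3, -0.2]
opening: 1.003
grasp_force: 0.0
```

```bash
python3 - <<'E'
from h import *
upright('stand_c',(.35,.62),(-.1,.1))
to([458,276,190],181.5)
print(np.round(st()[0]['q'],2))
E
```

```text
scene 0.12 54 [569.5  -5. ] [56.9 20.2] -89.3
t 20.8 pos [566.3  -6.4 159.2] z [-0.002  0.006 -1.   ] x [-1.    -0.     0.002] open 1.0 F [-0.5 -0.6  0.3] g 0.0
delta tool [108.4 282.6 -28.9] rot [ 0.4 -0.1 -1.5]
[-0.22  0.24  1.69  0.01  1.21 -1.8 ]
```

Emit:
apply_moves([
  {"jaw": 1, "offset": [0, 0, -40], "rot": [0, 0, 0]},
  {"jaw": 1, "offset": [21, 56, 0], "rot": [0, 0, 0]},
  {"jaw": 1, "offset": [26, 57, 0], "rot": [0, 0, 0]},
  {"jaw": 1, "offset": [26, 57, 0], "rot": [0, 0, 0]},
  {"jaw": 1, "offset": [26, 57, 0], "rot": [0, 0, 0]},
])

```text
time_s: 21.42
eef_pos: [0.4652, 0.2214, 0.1987]
eef_rot: [-0.003, 0.0, 1.0, 0.003]
wrist_force: [1.1, -0.4, -0.5]
opening: 1.0
grasp_force: 0.0
```

Emit:
apply_moves([
  {"jaw": 1, "offset": [26, 57, 0], "rot": [0, 0, -1.5]},
  {"jaw": 1, "offset": [0, 0, 0], "rot": [0, -8.75, 0]},
  {"jaw": 1, "offset": [0, 0, 0], "rot": [0, -8.75, 0]},
  {"jaw": 1, "offset": [0, 0, 0], "rot": [0, -8.75, 0]},
  {"jaw": 1, "offset": [0, 0, 0], "rot": [0, -8.75, 0]},
])

```text
time_s: 22.05
eef_pos: [0.4401, 0.277, 0.1997]
eef_rot: [0.3, -0.012, 0.954, 0.008]
wrist_force: [1.1, -1.2, 0.1]
opening: 0.998
grasp_force: 0.0
```

```bash
python3 - <<'E'
from h import *
to([467-34,275,59+49],181.5,-35); to([467,275,59],181.5,-35)
print(np.round(st()[0]['q'],2))
E
```

```text
t 22.05 pos [440.1 277.  199.7] z [ 0.572  0.022 -0.82 ] x [-0.82  -0.018 -0.573] open 1.0 F [ 1.1 -1.2  0.1] g 0.0
delta tool [58.4 -2.4 71. ] rot [ 0.4 -0.1 -0.2]
t 22.05 pos [440.1 277.  199.7] z [ 0.572  0.022 -0.82 ] x [-0.82  -0.018 -0.573] open 1.0 F [ 1.1 -1.2  0.1] g 0.0
delta tool [ 58.6  -3.7 130.7] rot [ 0.4 -0.1 -0.2]
[ 0.49 -0.19  2.17 -0.43  0.65 -0.83]
```

Emit:
apply_moves([
  {"jaw": 1, "offset": [29, -1, 36], "rot": [0, 0, 0]},
  {"jaw": 1, "offset": [29, -1, 35], "rot": [0, 0, 0]},
  {"jaw": 1, "offset": [0, -1, 30], "rot": [0, 0, 0]},
  {"jaw": 1, "offset": [0, -1, 30], "rot": [0, 0, 0]},
  {"jaw": 1, "offset": [0, 0, 0], "rot": [0, 0, 0]},
])

```text
time_s: 22.68
eef_pos: [0.4664, 0.2732, 0.0565]
eef_rot: [0.296, -0.011, 0.955, 0.006]
wrist_force: [-0.8, 0.3, -0.3]
opening: 0.999
grasp_force: 0.0
```

Emit:
apply_moves([
  {"jaw": 0, "offset": [0, 0, 0], "rot": [0, 0, 0]},
  {"jaw": 0, "offset": [0, 0, 0], "rot": [0, 0, 0]},
  {"jaw": 0, "offset": [0, 0, 0], "rot": [0, 0, 0]},
  {"jaw": 0, "offset": [-17, 0, -25], "rot": [0, 0, 0]},
  {"jaw": 0, "offset": [-17, 0, -25], "rot": [0, 0, 0]},
])

```text
time_s: 23.3
eef_pos: [0.4665, 0.2739, 0.1207]
eef_rot: [0.298, -0.012, 0.955, 0.007]
wrist_force: [0.9, -0.2, -1.5]
opening: 0.643
grasp_force: 64.2
```

```bash
python3 - <<'E'
from h import *
to([480,97,160],180,-35)
for c in ('top','scene'):
  im,d,K,T=cam(c)
  for r in ctrl.outline_of(c,'stand_c')[:4]:
    P=cloud(d,K,T)[r['region']]; print(c,r['position'],np.nanpercentile(P,[3,50,97],axis=0).round(3).tolist())
E
```

```text
t 23.3 pos [466.5 273.9 120.7] z [ 0.568  0.02  -0.823] x [-0.822 -0.018 -0.569] open 0.64 F [ 0.9 -0.2 -1.5] g 64.2
delta tool [ -30.2 -177.   -28.3] rot [ 1.2 -0.4  1. ]
top [214.9, 249.2] [[0.278, 0.394, 0.003], [0.338, 0.434, 0.015], [0.38, 0.472, 0.092]]
top [161.9, 244.2] [[0.307, 0.576, 0.004], [0.345, 0.643, 0.016], [0.383, 0.682, 0.091]]
top [312.4, 192.7] [[0.555, -0.031, -0.002], [0.557, -0.004, 0.1], [0.568, 0.022, 0.124]]
top [244.0, 216.6] [[0.448, 0.251, 0.079], [0.453, 0.272, 0.147], [0.462, 0.292, 0.157]]
scene [381.7, 142.6] [[0.32, 0.374, -0.004], [0.37, 0.442, 0.021], [0.415, 0.496, 0.133]]
scene [408.2, 125.5] [[0.3, 0.576, -0.001], [0.353, 0.643, 0.015], [0.392, 0.682, 0.09]]
scene [358.8, 162.3] [[0.37, 0.245, 0.002], [0.464, 0.267, 0.097], [0.471, 0.303, 0.156]]
scene [325.0, 216.6] [[0.563, -0.032, 0.046], [0.572, -0.006, 0.092], [0.576, 0.022, 0.124]]
```

Emit:
apply_moves([
  {"jaw": 0, "offset": [0, -44, 0], "rot": [0.6, 0, 0.5]},
  {"jaw": 0, "offset": [0, -44, 0], "rot": [0.6, 0, 0.5]},
  {"jaw": 0, "offset": [0, -44, 0], "rot": [0, 0, 0]},
  {"jaw": 0, "offset": [0, -44, 0], "rot": [0, 0, 0]},
  {"jaw": 0, "offset": [0, 0, 0], "rot": [0, 0, 0]},
])

```text
time_s: 24.12
eef_pos: [0.468, 0.1099, 0.1178]
eef_rot: [0.295, 0.003, 0.955, -0.001]
wrist_force: [-0.1, 0.1, -1.0]
opening: 0.646
grasp_force: 64.4
```

Emit:
apply_moves([
  {"jaw": 0, "offset": [0, 0, 0], "rot": [0, 10.4, 0]},
  {"jaw": 0, "offset": [0, 0, 0], "rot": [0, 10.4, 0]},
  {"jaw": 0, "offset": [0, 0, 0], "rot": [0, 10.4, 0]},
  {"jaw": 0, "offset": [0, 0, 0], "rot": [0, 10.4, 0]},
  {"jaw": 0, "offset": [0, 0, 0], "rot": [0, 10.4, 0]},
])

```text
time_s: 24.75
eef_pos: [0.4692, 0.1125, 0.1189]
eef_rot: [-0.155, 0.001, 0.988, -0.003]
wrist_force: [1.0, 0.1, -2.6]
opening: 0.64
grasp_force: 64.5
```

Emit:
apply_moves([
  {"jaw": 0, "offset": [0, 0, 0], "rot": [0, 10.4, 0]},
  {"jaw": 0, "offset": [0, 0, 0], "rot": [0, 10.4, 0]},
  {"jaw": 0, "offset": [0, 0, 0], "rot": [0, 0, 0]},
  {"jaw": 0, "offset": [0, 0, 0], "rot": [0, 0, 0]},
  {"jaw": 0, "offset": [0, 0, 0], "rot": [0, 0, 0]},
])

```text
time_s: 25.38
eef_pos: [0.4691, 0.1126, 0.121]
eef_rot: [-0.326, 0.0, 0.945, -0.001]
wrist_force: [-0.0, -0.2, -1.4]
opening: 0.64
grasp_force: 64.5
```

```bash
python3 - <<'E'
from h import *
to([467,97,24],180,39)
b,*_=cam('scene'); save('s7',cv2.resize(b[100:280,240:480],(800,600),interpolation=cv2.INTER_CUBIC))
E
```

```text
t 25.38 pos [469.1 112.6 121. ] z [-0.616 -0.002 -0.788] x [-0.788  0.001  0.616] open 0.64 F [-0.  -0.2 -1.4] g 64.5
delta tool [-58.1 -15.5  77.7] rot [-0.1  1.  -0.1]
```

View pics/s7.png

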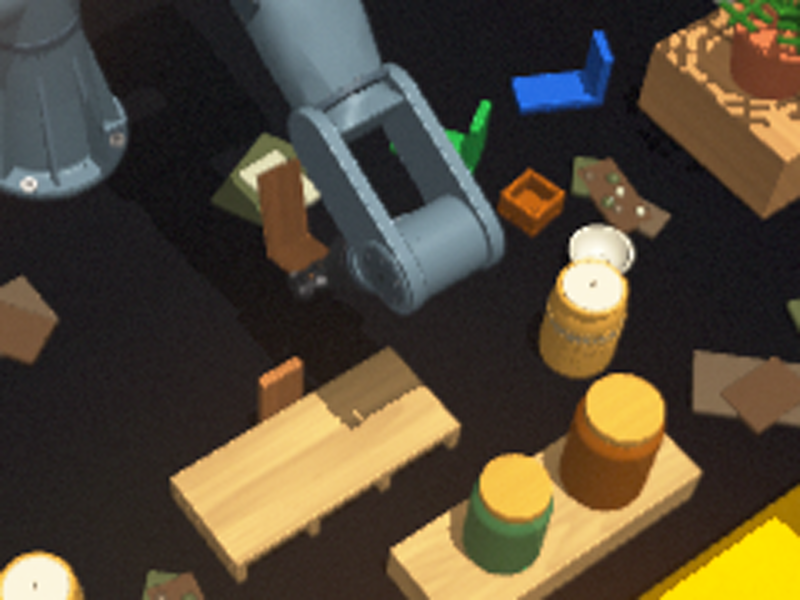

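stand_c stands flush at crop (280,390), and stand_a is held and tipped at (290,215). I lower stand_a.

Emit:
apply_moves([
  {"jaw": 0, "offset": [-15, -5, 20], "rot": [0, 0, 0]},
  {"jaw": 0, "offset": [-15, -5, 20], "rot": [0, 0, 0]},
  {"jaw": 0, "offset": [-15, -5, 20], "rot": [0, 0, 0]},
  {"jaw": 0, "offset": [-13, 0, 17], "rot": [0, 0, 0]},
  {"jaw": 0, "offset": [0, 0, 0], "rot": [0, 0, 0]},
])

```text
time_s: 26.05
eef_pos: [0.4659, 0.0974, 0.0227]
eef_rot: [-0.328, 0.0, 0.945, -0.0]
wrist_force: [0.4, -0.5, -2.0]
opening: 0.647
grasp_force: 64.4
```

Emit:
apply_moves([
  {"jaw": 0, "offset": [-2, 0, 2.5], "rot": [0, 0, 0]},
  {"jaw": 0, "offset": [-1.5, 0, 2], "rot": [0, 0, 0]},
  {"jaw": 0, "offset": [-1.5, 0, 2], "rot": [0, 0, 0]},
  {"jaw": 0, "offset": [0, 0, 0], "rot": [0, 0, 0]},
  {"jaw": 0, "offset": [0, 0, 0], "rot": [0, 0, 0]},
])

```text
time_s: 26.68
eef_pos: [0.4678, 0.0974, 0.0164]
eef_rot: [-0.327, 0.0, 0.945, -0.0]
wrist_force: [1.5, -0.6, 5.7]
opening: 0.641
grasp_force: 65.0
```

Contact felt (5.7 N), so I release and retreat.

Emit:
apply_moves([
  {"jaw": 0.8, "offset": [0, 0, 0], "rot": [0, 0, 0]},
  {"jaw": 1, "offset": [0, 0, 0], "rot": [0, 0, 0]},
  {"jaw": 1, "offset": [0, 0, 0], "rot": [0, 0, 0]},
  {"jaw": 1, "offset": [0, 0, 0], "rot": [0, 0, 0]},
  {"jaw": 1, "offset": [0, 0, -20], "rot": [0, 0, 0]},
])

```text
time_s: 27.3
eef_pos: [0.4775, 0.0974, 0.0298]
eef_rot: [-0.33, 0.0, 0.944, -0.0]
wrist_force: [0.5, -0.1, 0.0]
opening: 0.999
grasp_force: 0.0
```

Emit:
apply_moves([
  {"jaw": 1, "offset": [0, 0, -40], "rot": [0, 0, 0]},
  {"jaw": 1, "offset": [0, 0, -60], "rot": [0, 0, 0]},
  {"jaw": 1, "offset": [0, 0, -60], "rot": [0, 0, 0]},
  {"jaw": 1, "offset": [55, 0, -50], "rot": [0, 0, 0]},
  {"jaw": 1, "offset": [0, 0, 0], "rot": [0, -9.5, 0]},
])

```text
time_s: 27.92
eef_pos: [0.5708, 0.097, 0.2206]
eef_rot: [-0.245, 0.001, 0.97, -0.0]
wrist_force: [0.2, 0.9, -0.3]
opening: 1.0
grasp_force: 0.0
```

Emit:
apply_moves([
  {"jaw": 1, "offset": [0, 0, 0], "rot": [0, -9.5, 0]},
  {"jaw": 1, "offset": [0, 0, 0], "rot": [0, -9.5, 0]},
  {"jaw": 1, "offset": [0, 0, 0], "rot": [0, -9.5, 0]},
  {"jaw": 1, "offset": [0, 0, 0], "rot": [0, 0, 0]},
  {"jaw": 1, "offset": [0, 0, 0], "rot": [0, 0, 0]},
])

```text
time_s: 28.55
eef_pos: [0.5687, 0.0972, 0.2186]
eef_rot: [-0.003, 0.0, 1.0, -0.0]
wrist_force: [-0.4, 1.4, 1.1]
opening: 0.999
grasp_force: 0.0
```

```bash
python3 - <<'E'
from h import *
to([416,97,182],180,0)
upright('stand_a',(.35,.53),(0.05,.15))
E
```

```text
t 28.55 pos [568.7  97.2 218.6] z [-0.006 -0.001 -1.   ] x [-1.     0.001  0.006] open 1.0 F [-0.4  1.4  1.1] g 0.0
delta tool [152.5  -0.3  37.5] rot [-0.  -0.3 -0. ]
scene 0.014 202 [458.1  95.3] [94.6 57.3] 1.2
scene 0.12 48 [421.2  93.9] [58.3 20.7] -83.2
```

Emit:
apply_moves([
  {"jaw": 1, "offset": [50, -1, 0], "rot": [0, 0, 0]},
  {"jaw": 1, "offset": [51, 0, 0], "rot": [0, 0, 0]},
  {"jaw": 1, "offset": [51, 0, 0], "rot": [0, 0, 0]},
  {"jaw": 1, "offset": [0, 0, 0], "rot": [0, 0, 0]},
  {"jaw": 1, "offset": [0, 0, 37], "rot": [0, 0, 0]},
])

```text
time_s: 29.38
eef_pos: [0.4196, 0.0962, 0.1844]
eef_rot: [0.002, 0.0, 1.0, -0.0]
wrist_force: [1.3, 0.2, -0.2]
opening: 0.998
grasp_force: 0.0
```

```bash
python3 - <<'E'
from h import *
to([416,96,88],180,0)
E
```

```text
t 29.38 pos [419.6  96.2 184.4] z [ 0.003 -0.001 -1.   ] x [-1.     0.    -0.003] open 1.0 F [ 1.3  0.2 -0.2] g 0.0
delta tool [ 3.9 -0.1 96.3] rot [-0.1  0.2 -0. ]
```

Emit:
apply_moves([
  {"jaw": 1, "offset": [3, 0, 48], "rot": [0, 0, 0]},
  {"jaw": 1, "offset": [0, 0, 47], "rot": [0, 0, 0]},
  {"jaw": 0, "offset": [0, 0, 0], "rot": [0, 0, 0]},
  {"jaw": 0, "offset": [0, 0, 0], "rot": [0, 0, 0]},
  {"jaw": 0, "offset": [0, 0, 0], "rot": [0, 0, 0]},
])

```text
time_s: 30.0
eef_pos: [0.4144, 0.0963, 0.0886]
eef_rot: [-0.001, 0.0, 1.0, -0.0]
wrist_force: [-0.1, 0.8, -1.3]
opening: 0.646
grasp_force: 63.4
```

Emit:
apply_moves([
  {"jaw": 0, "offset": [0, 0, 0], "rot": [0, 0, 0]},
  {"jaw": 0, "offset": [0, 0, -4], "rot": [0, 0, 0]},
  {"jaw": 0, "offset": [-20, 0, 0], "rot": [0, 0, 0]},
  {"jaw": 0, "offset": [-20, 0, 0], "rot": [0, 0, 0]},
  {"jaw": 0, "offset": [-20, 0, 0], "rot": [0, 0, 0]},
])

```text
time_s: 30.62
eef_pos: [0.4733, 0.0963, 0.091]
eef_rot: [-0.002, 0.0, 1.0, -0.0]
wrist_force: [0.6, 0.4, -1.8]
opening: 0.644
grasp_force: 63.5
```

```bash
python3 - <<'E'
from h import *
to([550,97,92],180,0)
upright('stand_a',(.35,.62),(.05,.15))
E
```

```text
t 30.62 pos [473.3  96.3  91. ] z [-0.004 -0.001 -1.   ] x [-1.     0.     0.004] open 0.64 F [ 0.6  0.4 -1.8] g 63.5
delta tool [-76.7   0.7  -1.3] rot [-0.  -0.2 -0. ]
```

Emit:
apply_moves([
  {"jaw": 0, "offset": [-15, 0, 0], "rot": [0, 0, 0]},
  {"jaw": 0, "offset": [-15, 0, 0], "rot": [0, 0, 0]},
  {"jaw": 0, "offset": [-15, 0, 0], "rot": [0, 0, 0]},
  {"jaw": 0, "offset": [-15, 0, 0], "rot": [0, 0, 0]},
  {"jaw": 0, "offset": [-15, 0, 0], "rot": [0, 0, 0]},
])

```text
time_s: 31.45
eef_pos: [0.5487, 0.0963, 0.0899]
eef_rot: [-0.002, 0.0, 1.0, -0.0]
wrist_force: [-0.2, 0.5, -1.4]
opening: 0.645
grasp_force: 63.6
```

Emit:
apply_moves([
  {"jaw": 0, "offset": [-3, 0, 0], "rot": [0, 0, 0]},
  {"jaw": 0, "offset": [-1.5, 0, 0], "rot": [0, 0, 0]},
  {"jaw": 0, "offset": [-1.5, 0, 0], "rot": [0, 0, 0]},
  {"jaw": 0, "offset": [-1.5, 0, 0], "rot": [0, 0, 0]},
  {"jaw": 0, "offset": [0, 0, 0], "rot": [0, 0, 0]},
])

```text
time_s: 32.08
eef_pos: [0.5549, 0.0963, 0.0901]
eef_rot: [-0.002, 0.0, 1.0, -0.0]
wrist_force: [0.4, 0.4, -1.8]
opening: 0.645
grasp_force: 63.5
```

```bash
python3 - <<'E'
from h import *
to([560,97,92],180,0)
upright('stand_a',(.35,.62),(.05,.15))
E
```

```text
t 32.08 pos [554.9  96.3  90.1] z [-0.005 -0.001 -1.   ] x [-1.     0.     0.005] open 0.65 F [ 0.4  0.4 -1.8] g 63.5
delta tool [-5.1  0.7 -2. ] rot [-0.  -0.3 -0. ]
scene 0.12 43 [561.5  95.2] [58.7 18.5] -88.3
```

Emit:
apply_moves([
  {"jaw": 0, "offset": [-1.5, 0, 0], "rot": [0, 0, 0]},
  {"jaw": 0, "offset": [-1.5, 0, 0], "rot": [0, 0, 0]},
  {"jaw": 0, "offset": [-1, 0, 0], "rot": [0, 0, 0]},
  {"jaw": 0, "offset": [-1, 0, 0], "rot": [0, 0, 0]},
  {"jaw": 0, "offset": [0, 0, 0], "rot": [0, 0, 0]},
])

```text
time_s: 32.9
eef_pos: [0.56, 0.0963, 0.0899]
eef_rot: [-0.002, 0.0, 1.0, -0.0]
wrist_force: [0.4, 0.2, -1.5]
opening: 0.645
grasp_force: 63.5
```

Emit:
apply_moves([
  {"jaw": 0, "offset": [0, 0, 1], "rot": [0, 0, 0]},
  {"jaw": 0, "offset": [-1, 0, 0], "rot": [0, 0, 0]},
  {"jaw": 0, "offset": [-1, 0, 0], "rot": [0, 0, 0]},
  {"jaw": 0, "offset": [0, 0, 0], "rot": [0, 0, 0]},
  {"jaw": 0, "offset": [0, 0, 0], "rot": [0, 0, 0]},
])

```text
time_s: 33.52
eef_pos: [0.5611, 0.0963, 0.0886]
eef_rot: [-0.003, 0.0, 1.0, -0.0]
wrist_force: [-4.0, -0.2, 0.4]
opening: 0.648
grasp_force: 63.6
```

Contact begins. I lower a little, press slightly, release and rise.

Emit:
apply_moves([
  {"jaw": 0, "offset": [0, 0, 0.8], "rot": [0, 0, 0]},
  {"jaw": 0, "offset": [-0.8, 0, 0], "rot": [0, 0, 0]},
  {"jaw": 0, "offset": [0, 0, 0], "rot": [0, 0, 0]},
  {"jaw": 0, "offset": [0, 0, 0], "rot": [0, 0, 0]},
  {"jaw": 0, "offset": [0, 0, 0], "rot": [0, 0, 0]},
])

```text
time_s: 34.15
eef_pos: [0.5611, 0.0963, 0.0883]
eef_rot: [-0.004, 0.0, 1.0, -0.0]
wrist_force: [-10.3, -1.1, 7.7]
opening: 0.649
grasp_force: 64.7
```

Emit:
apply_moves([
  {"jaw": 0.8, "offset": [0, 0, 0], "rot": [0, 0, 0]},
  {"jaw": 1, "offset": [0, 0, 0], "rot": [0, 0, 0]},
  {"jaw": 1, "offset": [0, 0, 0], "rot": [0, 0, 0]},
  {"jaw": 1, "offset": [0, 0, -40], "rot": [0, 0, 0]},
  {"jaw": 1, "offset": [0, 0, -60], "rot": [0, 0, 0]},
])

```text
time_s: 34.78
eef_pos: [0.5618, 0.0963, 0.1871]
eef_rot: [-0.005, 0.0, 1.0, -0.0]
wrist_force: [0.9, -0.1, -0.1]
opening: 0.999
grasp_force: 0.0
```

```bash
cat >> h.py <<'E'
def dishes():
  for c in ('top','scene'):
    im,d,K,T=cam(c); P=cloud(d,K,T)
    for r in ctrl.outline_of(c,'dish_a')[:4]:
      mm=r['region']; z=np.nanpercentile(P[mm][:,2],95)
      k=mm&(abs(P[...,2]-z)<.007)
      if k.sum()>8: print(c,'dish',round(r['score'],2),np.round(r['position']),z.round(3),*rect(project_poly(k,K,T,z)))
E
python3 - <<'E'
from h import *
dishes()
to([478,461,200],180+10)
upright('stand_a',(.35,.62),(.05,.15)); upright('stand_a',(.35,.62),(-.05,.05))
b,*_=cam('scene'); save('s8',cv2.resize(b[150:270,250:430],(800,533),interpolation=cv2.INTER_CUBIC))
E
```

```text
top dish 0.72 [206. 215.] 0.044 [480.5 460.2] [62.  61.3] 10.5
top dish 0.55 [424. 218.] 0.042 [ 467.6 -450.4] [61.9 60.7] -71.3
top dish 0.54 [442. 198.] 0.025 [ 554.5 -552.4] [185.9  31.3] 12.9
scene dish 0.76 [213. 262.] 0.042 [ 474.3 -452.1] [62.  61.9] 19.5
scene dish 0.61 [400. 160.] 0.043 [488.  457.5] [62.3 60.5] -86.6
t 34.98 pos [564.5  96.3 189.9] z [-0.001 -0.001 -1.   ] x [-1.     0.     0.001] open 1.0 F [ 0.   0.1 -0.5] g 0.0
delta tool [ 86.6 364.6 -10.3] rot [ -0.  -0. -10.]
top 0.12 22 [557.1  93.2] [46.3 12.3] -76.8
scene 0.12 44 [566.6  93.7] [56.  15.3] -89.4
top 0.12 42 [560.9  -5.1] [53.9 12.6] -89.6
```

View pics/s8.png

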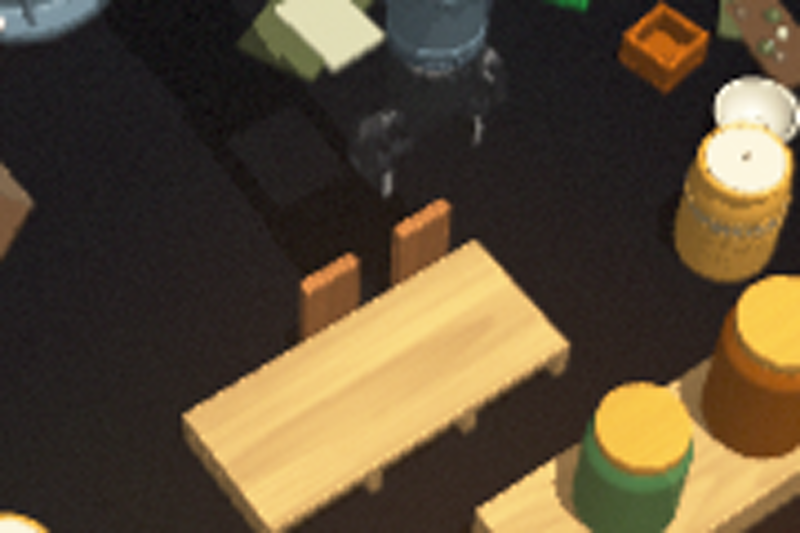

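Both stands look flush: stand_c at crop (330,295) and stand_a at (420,240). Since stand_a reads 2–3 mm short, I nudge it with shut fingers to be sure.

Emit:
apply_moves([
  {"jaw": 0, "offset": [30, 0, 0], "rot": [0, 0, 0]},
  {"jaw": 0, "offset": [28, 0, 0], "rot": [0, 0, 0]},
  {"jaw": 0, "offset": [0, 0, 0], "rot": [0, 0, 0]},
  {"jaw": 0, "offset": [0, 0, 60], "rot": [0, 0, 0]},
  {"jaw": 0, "offset": [0, 0, 60], "rot": [0, 0, 0]},
])

```text
time_s: 36.05
eef_pos: [0.5068, 0.0962, 0.0681]
eef_rot: [-0.0, 0.0, 1.0, -0.0]
wrist_force: [0.3, -0.3, -0.7]
opening: -0.003
grasp_force: 0.0
```

Emit:
apply_moves([
  {"jaw": 0, "offset": [-10, 0, 0], "rot": [0, 0, 0]},
  {"jaw": 0, "offset": [-10, 0, 0], "rot": [0, 0, 0]},
  {"jaw": 0, "offset": [-5, 0, 0], "rot": [0, 0, 0]},
  {"jaw": 0, "offset": [-3, 0, 0], "rot": [0, 0, 0]},
  {"jaw": 0, "offset": [0, 0, 0], "rot": [0, 0, 0]},
])

```text
time_s: 36.67
eef_pos: [0.5334, 0.0963, 0.0693]
eef_rot: [-0.002, 0.0, 1.0, -0.0]
wrist_force: [-0.2, -0.4, 0.6]
opening: -0.002
grasp_force: 0.0
```

Emit:
apply_moves([
  {"jaw": 0, "offset": [-3, 0, 0], "rot": [0, 0, 0]},
  {"jaw": 0, "offset": [-3, 0, 0], "rot": [0, 0, 0]},
  {"jaw": 0, "offset": [-1.5, 0, 0], "rot": [0, 0, 0]},
  {"jaw": 0, "offset": [-1, 0, 0], "rot": [0, 0, 0]},
  {"jaw": 0, "offset": [0, 0, 0], "rot": [0, 0, 0]},
])

```text
time_s: 37.3
eef_pos: [0.5411, 0.0963, 0.0681]
eef_rot: [-0.002, 0.0, 1.0, -0.0]
wrist_force: [-0.2, -0.3, 0.0]
opening: -0.001
grasp_force: 0.0
```

Emit:
apply_moves([
  {"jaw": 0, "offset": [-1, 0, 0], "rot": [0, 0, 0]},
  {"jaw": 0, "offset": [-1, 0, 0], "rot": [0, 0, 0]},
  {"jaw": 0, "offset": [-1, 0, 0], "rot": [0, 0, 0]},
  {"jaw": 0, "offset": [0, 0, 0], "rot": [0, 0, 0]},
  {"jaw": 0, "offset": [0, 0, 0], "rot": [0, 0, 0]},
])

```text
time_s: 37.92
eef_pos: [0.5441, 0.0963, 0.0682]
eef_rot: [-0.002, 0.0, 1.0, -0.0]
wrist_force: [-0.7, 0.0, -0.6]
opening: -0.001
grasp_force: 0.0
```

Emit:
apply_moves([
  {"jaw": 0, "offset": [-1, 0, 0], "rot": [0, 0, 0]},
  {"jaw": 0, "offset": [-1, 0, 0], "rot": [0, 0, 0]},
  {"jaw": 0, "offset": [-0.5, 0, 0], "rot": [0, 0, 0]},
  {"jaw": 0, "offset": [0, 0, 0], "rot": [0, 0, 0]},
  {"jaw": 0, "offset": [0, 0, 0], "rot": [0, 0, 0]},
])

```text
time_s: 38.55
eef_pos: [0.5451, 0.0965, 0.0676]
eef_rot: [-0.004, 0.0, 1.0, -0.0]
wrist_force: [-6.4, -0.0, 0.9]
opening: -0.004
grasp_force: 0.0
```

Firm stop within 1 mm of touch, so stand_a is flush. On to the left dish.

Emit:
apply_moves([
  {"jaw": 0, "offset": [15, 0, 0], "rot": [0, 0, 0]},
  {"jaw": 0, "offset": [15, 0, 0], "rot": [0, 0, 0]},
  {"jaw": 0.5, "offset": [0, 0, -50], "rot": [0, 0, 0]},
  {"jaw": 1, "offset": [0, 0, -55], "rot": [0, 0, 0]},
  {"jaw": 1, "offset": [3, 50, -20], "rot": [0, 0, 0]},
])

```text
time_s: 39.17
eef_pos: [0.5174, 0.1448, 0.1977]
eef_rot: [0.001, 0.003, 1.0, -0.0]
wrist_force: [1.1, 0.9, 0.3]
opening: 0.636
grasp_force: 0.0
```

Emit:
apply_moves([
  {"jaw": 1, "offset": [4, 55, 0], "rot": [0, 0, -2]},
  {"jaw": 1, "offset": [4, 55, 0], "rot": [0, 0, -2]},
  {"jaw": 1, "offset": [4, 55, 0], "rot": [0, 0, -2]},
  {"jaw": 1, "offset": [4, 55, 0], "rot": [0, 0, -2]},
  {"jaw": 1, "offset": [4, 55, 0], "rot": [0, 0, -2]},
])

```text
time_s: 39.8
eef_pos: [0.4751, 0.4209, 0.1935]
eef_rot: [-0.002, -0.087, 0.996, 0.0]
wrist_force: [0.4, 0.4, 0.5]
opening: 1.001
grasp_force: 0.0
```

```bash
python3 - <<'E'
from h import *
dishes()
to([483,459,120],190)
print(np.round(st()[0]['q'],2))
E
```

```text
top dish 0.58 [420. 216.] 0.043 [ 467.3 -449.6] [62.5 60.7] -71.3
top dish 0.32 [318. 178.] 0.054 [638.2  -7.2] [319.4 136.3] -89.5
scene dish 0.68 [214. 260.] 0.042 [ 474.9 -451.5] [63.4 62.9] 17.8
scene dish 0.53 [400. 160.] 0.043 [490.3 459.8] [64.5 63.1] -79.5
t 40.0 pos [474.8 419.9 193. ] z [-0.005 -0.001 -1.   ] x [-0.984 -0.175  0.005] open 1.0 F [ 0.4 -1.4 -0.2] g 0.0
delta tool [-15.3  37.1  72.9] rot [-0.  -0.3  0.1]
[ 0.54  0.35  1.48  0.    1.32 -1.21]
```

Emit:
apply_moves([
  {"jaw": 1, "offset": [-8, 19, 0], "rot": [0, 0, 0]},
  {"jaw": 1, "offset": [-8, 18, 0], "rot": [0, 0, 0]},
  {"jaw": 1, "offset": [0, 0, 50], "rot": [0, 0, 0]},
  {"jaw": 1, "offset": [0, 0, 50], "rot": [0, 0, 0]},
  {"jaw": 1, "offset": [0, 0, 25], "rot": [0, 0, 0]},
])

```text
time_s: 40.62
eef_pos: [0.4832, 0.4553, 0.0648]
eef_rot: [-0.004, -0.086, 0.996, -0.001]
wrist_force: [0.0, -0.8, 0.7]
opening: 1.003
grasp_force: 0.0
```

```bash
python3 - <<'E'
from h import *
to([484,459,8],190)
b,*_=cam('scene'); save('s9',cv2.resize(b[110:200,340:460],(800,600),interpolation=cv2.INTER_CUBIC))
E
```

```text
t 40.62 pos [483.2 455.3  64.8] z [-0.009 -0.004 -1.   ] x [-0.985 -0.171  0.009] open 1.0 F [ 0.  -0.8  0.7] g 0.0
delta tool [-1.9  3.6 56.7] rot [-0.1 -0.5 -0.1]
```

View pics/s9.png

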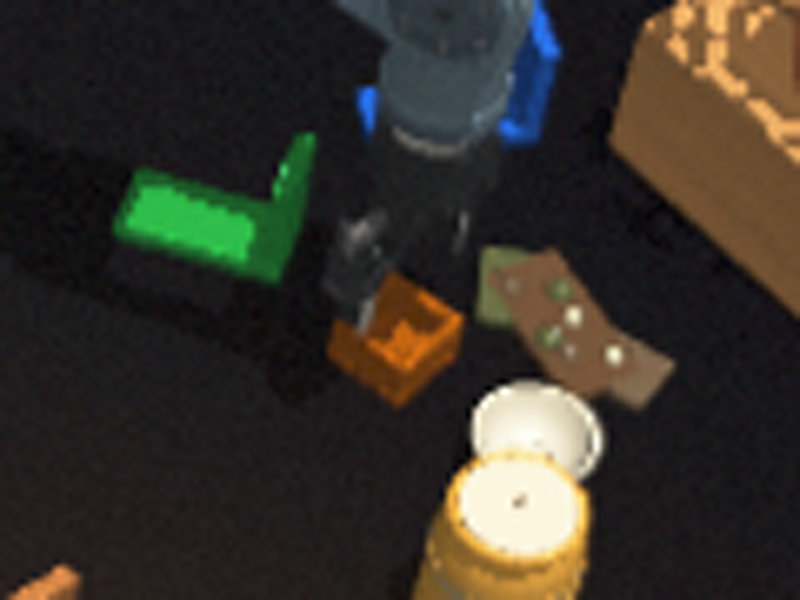

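The near finger (crop 362,320) lines up just outside the dish's wall (365,355). I descend gently and grip.

Emit:
apply_moves([
  {"jaw": 1, "offset": [0, 2, 20], "rot": [0, 0, 0]},
  {"jaw": 1, "offset": [0, 0, 20], "rot": [0, 0, 0]},
  {"jaw": 1, "offset": [0, 0, 13], "rot": [0, 0, 0]},
  {"jaw": 0, "offset": [0, 0, 0], "rot": [0, 0, 0]},
  {"jaw": 0, "offset": [0, 0, 0], "rot": [0, 0, 0]},
])

```text
time_s: 41.3
eef_pos: [0.4841, 0.4607, 0.0164]
eef_rot: [-0.002, -0.087, 0.996, 0.0]
wrist_force: [-0.2, -0.7, -0.6]
opening: 0.71
grasp_force: 68.0
```

Emit:
apply_moves([
  {"jaw": 0, "offset": [0, 0, 0], "rot": [0, 0, 0]},
  {"jaw": 0, "offset": [0, 0, 0], "rot": [0, 0, 0]},
  {"jaw": 0, "offset": [0, 0, -40], "rot": [0, 0, 0]},
  {"jaw": 0, "offset": [0, 0, -60], "rot": [0, 0, 0]},
  {"jaw": 0, "offset": [0, 0, -60], "rot": [0, 0, 0]},
])

```text
time_s: 41.92
eef_pos: [0.4838, 0.4599, 0.1766]
eef_rot: [-0.003, -0.087, 0.996, -0.0]
wrist_force: [1.2, 0.2, -1.4]
opening: 0.709
grasp_force: 68.0
```

```bash
python3 - <<'E'
from h import *
dishes()
to([666,55,185],180)
E
```

```text
top dish 0.7 [421. 218.] 0.042 [ 467.8 -448.8] [61.  59.4] -71.2
scene dish 0.92 [215. 264.] 0.041 [ 474.7 -451.3] [63.  61.8] 19.5
scene dish 0.67 [422. 175.] 0.04 [602.  480.9] [78.7 63.5] 41.6
scene dish 0.54 [408. 137.] 0.21 [506.9 459.9] [66.7 35. ] -81.2
t 42.12 pos [485.  460.8 177.4] z [-0.002  0.002 -1.   ] x [-0.985 -0.173  0.001] open 0.71 F [ 0.6 -0.3 -2.5] g 68.2
delta tool [-107.9 -431.    -8.5] rot [ 0.1 -0.1 10. ]
```

Emit:
apply_moves([
  {"jaw": 0, "offset": [-11, -54, 0], "rot": [0, 0, 0]},
  {"jaw": 0, "offset": [-11, -54, 0], "rot": [0, 0, 0]},
  {"jaw": 0, "offset": [-11, -54, 0], "rot": [0, 0, 0]},
  {"jaw": 0, "offset": [-11, -54, 0], "rot": [0, 0, 0]},
  {"jaw": 0, "offset": [-12, -54, 0], "rot": [0, 0, 0]},
])

```text
time_s: 42.75
eef_pos: [0.585, 0.2021, 0.1723]
eef_rot: [-0.005, -0.087, 0.996, -0.0]
wrist_force: [0.5, 0.7, -1.0]
opening: 0.708
grasp_force: 68.1
```

Emit:
apply_moves([
  {"jaw": 0, "offset": [-12, -54, 0], "rot": [0, 0, 0]},
  {"jaw": 0, "offset": [-12, -54, 0], "rot": [0, 0, 0]},
  {"jaw": 0, "offset": [-12, -54, 0], "rot": [0, 0, 0]},
  {"jaw": 0, "offset": [0, 0, 0], "rot": [0, 0, 10]},
  {"jaw": 0, "offset": [0, 0, 0], "rot": [0, 0, 0]},
])

```text
time_s: 43.38
eef_pos: [0.6483, 0.05, 0.172]
eef_rot: [-0.005, 0.0, 1.0, 0.0]
wrist_force: [0.4, 0.0, -0.7]
opening: 0.709
grasp_force: 68.1
```

```bash
python3 - <<'E'
from h import *
to([650,50,62],180)
im,d,K,T=cam('scene'); P=cloud(d,K,T)
for r in ctrl.outline_of('scene','dish_a')[:3]:
  Q=P[r['region']]; print(r['score'],np.nanpercentile(Q,[3,50,97],axis=0).round(3).tolist())
E
```

```text
t 43.38 pos [648.3  50.  172. ] z [-0.009  0.    -1.   ] x [-1.     0.     0.009] open 0.71 F [ 0.4  0.  -0.7] g 68.1
delta tool [ -2.8  -0.  110. ] rot [ 0.  -0.5 -0. ]
0.62 [[0.44, -0.483, 0.003], [0.468, -0.451, 0.025], [0.506, -0.421, 0.044]]
0.55 [[0.628, 0.019, 0.155], [0.664, 0.057, 0.175], [0.682, 0.081, 0.198]]
```

Emit:
apply_moves([
  {"jaw": 0, "offset": [0, 0, 35], "rot": [0, 0, 0]},
  {"jaw": 0, "offset": [0, 0, 35], "rot": [0, 0, 0]},
  {"jaw": 0, "offset": [0, 0, 25], "rot": [0, 0, 0]},
  {"jaw": 0, "offset": [0, 0, 8], "rot": [0, 0, 0]},
  {"jaw": 0, "offset": [0, 0, 0], "rot": [0, 0, 0]},
])

```text
time_s: 44.1
eef_pos: [0.6488, 0.0513, 0.0715]
eef_rot: [-0.003, -0.001, 1.0, -0.0]
wrist_force: [-0.9, -0.5, -2.0]
opening: 0.712
grasp_force: 68.1
```

Emit:
apply_moves([
  {"jaw": 0, "offset": [0, 0, 2], "rot": [0, 0, 0]},
  {"jaw": 0, "offset": [0, 0, 2], "rot": [0, 0, 0]},
  {"jaw": 0, "offset": [0, 0, 1.5], "rot": [0, 0, 0]},
  {"jaw": 0, "offset": [0, 0, 0], "rot": [0, 0, 0]},
  {"jaw": 0, "offset": [0, 0, 0], "rot": [0, 0, 0]},
])

```text
time_s: 44.72
eef_pos: [0.6492, 0.0505, 0.0663]
eef_rot: [-0.002, 0.0, 1.0, -0.0]
wrist_force: [0.7, 0.6, -2.3]
opening: 0.707
grasp_force: 68.1
```

Emit:
apply_moves([
  {"jaw": 0, "offset": [0, 0, 2], "rot": [0, 0, 0]},
  {"jaw": 0, "offset": [0, 0, 1.5], "rot": [0, 0, 0]},
  {"jaw": 0, "offset": [0, 0, 1], "rot": [0, 0, 0]},
  {"jaw": 0, "offset": [0, 0, 0], "rot": [0, 0, 0]},
  {"jaw": 0, "offset": [0, 0, 0], "rot": [0, 0, 0]},
])

```text
time_s: 45.35
eef_pos: [0.6491, 0.0506, 0.0617]
eef_rot: [-0.002, 0.0, 1.0, -0.0]
wrist_force: [-0.9, -0.5, -1.0]
opening: 0.71
grasp_force: 68.1
```

Emit:
apply_moves([
  {"jaw": 0, "offset": [0, 0, 1.5], "rot": [0, 0, 0]},
  {"jaw": 0, "offset": [0, 0, 1], "rot": [0, 0, 0]},
  {"jaw": 0, "offset": [0, 0, 1], "rot": [0, 0, 0]},
  {"jaw": 0, "offset": [0, 0, 0], "rot": [0, 0, 0]},
  {"jaw": 0, "offset": [0, 0, 0], "rot": [0, 0, 0]},
])

```text
time_s: 45.98
eef_pos: [0.6497, 0.0506, 0.0616]
eef_rot: [-0.002, 0.0, 1.0, -0.0]
wrist_force: [-9.4, -0.5, 18.6]
opening: 0.709
grasp_force: 70.5
```

Contact with the board. I release, rise and cross to the right dish, staying high over the uprights.

Emit:
apply_moves([
  {"jaw": 0.85, "offset": [0, 0, -1], "rot": [0, 0, 0]},
  {"jaw": 1, "offset": [0, 0, 0], "rot": [0, 0, 0]},
  {"jaw": 1, "offset": [0, 0, 0], "rot": [0, 0, 0]},
  {"jaw": 1, "offset": [0, 0, -50], "rot": [0, 0, 0]},
  {"jaw": 1, "offset": [0, 0, -60], "rot": [0, 0, 0]},
])

```text
time_s: 46.6
eef_pos: [0.6482, 0.0507, 0.1682]
eef_rot: [-0.005, 0.0, 1.0, -0.0]
wrist_force: [1.0, 0.4, -0.3]
opening: 0.999
grasp_force: 0.0
```

Emit:
apply_moves([
  {"jaw": 1, "offset": [0, 0, -25], "rot": [0, 0, 0]},
  {"jaw": 1, "offset": [20, -60, 0], "rot": [0, 0, 0]},
  {"jaw": 1, "offset": [20, -60, 0], "rot": [0, 0, 0]},
  {"jaw": 1, "offset": [20, -60, 0], "rot": [0, 0, 0]},
  {"jaw": 1, "offset": [20, -60, 0], "rot": [0, 0, 0]},
])

```text
time_s: 47.22
eef_pos: [0.5697, -0.1881, 0.1945]
eef_rot: [-0.002, 0.0, 1.0, -0.0]
wrist_force: [0.2, -0.4, -0.7]
opening: 0.998
grasp_force: 0.0
```

Emit:
apply_moves([
  {"jaw": 1, "offset": [20, -60, 0], "rot": [0, 0, 0]},
  {"jaw": 1, "offset": [20, -60, 0], "rot": [0, 0, 0]},
  {"jaw": 1, "offset": [20, -60, 0], "rot": [0, 0, 0]},
  {"jaw": 1, "offset": [20, -60, 0], "rot": [0, 0, -9]},
  {"jaw": 1, "offset": [0, 0, 0], "rot": [0, 0, -9]},
])

```text
time_s: 47.85
eef_pos: [0.489, -0.4283, 0.1947]
eef_rot: [-0.003, -0.156, 0.988, -0.0]
wrist_force: [0.5, -0.0, 0.3]
opening: 0.997
grasp_force: 0.0
```

```bash
python3 - <<'E'
from h import *
dishes()
to([471,-450,120],198.8)
print(np.round(st()[0]['q'],2))
E
```

```text
top dish 0.51 [303. 178.] 0.088 [645.6  52.2] [60.6 59.3] 0.5
scene dish 0.89 [349. 227.] 0.088 [655.2  49.4] [65.4 61.3] -0.3
t 48.05 pos [ 491.5 -423.2  194.8] z [-0.005  0.    -1.   ] x [-0.952 -0.306  0.005] open 1.0 F [ 0.9 -0.6  0. ] g 0.0
delta tool [ 27.3 -19.4  74.9] rot [ 0.1 -0.3 -1. ]
[-0.89  0.38  1.44 -0.    1.33 -2.77]
```

Emit:
apply_moves([
  {"jaw": 1, "offset": [13, -10, 0], "rot": [0, 0, -1]},
  {"jaw": 1, "offset": [13, -9, 0], "rot": [0, 0, 0]},
  {"jaw": 1, "offset": [0, 0, 50], "rot": [0, 0, 0]},
  {"jaw": 1, "offset": [0, 0, 50], "rot": [0, 0, 0]},
  {"jaw": 1, "offset": [0, 0, 20], "rot": [0, 0, 0]},
])

```text
time_s: 48.68
eef_pos: [0.4709, -0.4479, 0.0719]
eef_rot: [-0.004, -0.164, 0.986, 0.003]
wrist_force: [-0.2, -0.5, 0.1]
opening: 1.002
grasp_force: 0.0
```

```bash
python3 - <<'E'
from h import *
to([472,-450,12],198.8)
b,*_=cam('scene'); dishes(); save('s10',cv2.resize(b[210:315,150:290],(800,600),interpolation=cv2.INTER_CUBIC))
E
```

```text
t 48.67 pos [ 470.9 -447.9   71.9] z [-0.008  0.004 -1.   ] x [-0.946 -0.324  0.006] open 1.0 F [-0.2 -0.5  0.1] g 0.0
delta tool [-0.7 -2.8 59.9] rot [ 0.4 -0.4  0.1]
top dish 0.52 [302. 175.] 0.09 [647.3  50.1] [56.2 55.2] 0.5
scene dish 0.77 [348. 226.] 0.088 [655.5  49. ] [66.2 63.1] -0.8
scene dish 0.52 [216. 264.] 0.042 [ 475.  -452.7] [63.3 60.8] 17.0
```

View pics/s10.png

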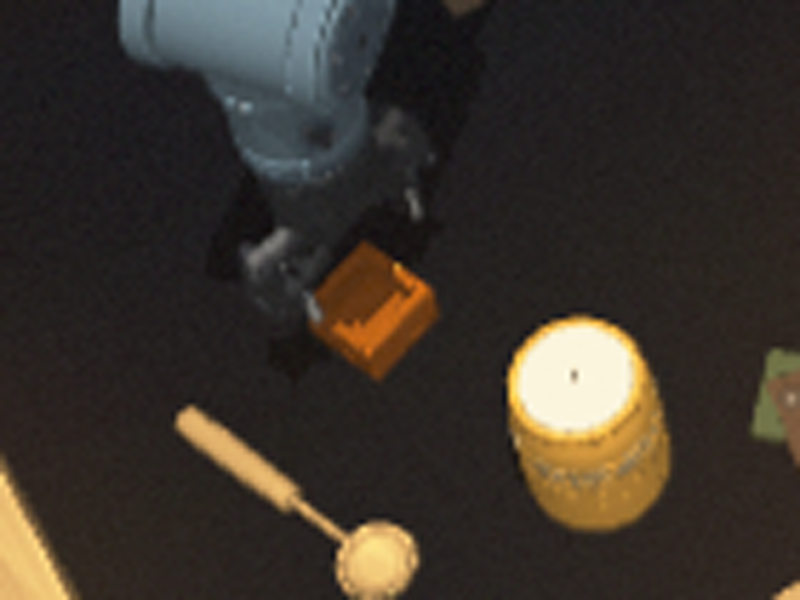

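The fingers (crop 310,300 and 415,205) straddle the dish (375,310), which hasn't moved. I grip it.

Emit:
apply_moves([
  {"jaw": 1, "offset": [0, -3, 20], "rot": [0, 0, 0]},
  {"jaw": 1, "offset": [0, 0, 20], "rot": [0, 0, 0]},
  {"jaw": 1, "offset": [0, 0, 18], "rot": [0, 0, 0]},
  {"jaw": 0, "offset": [0, 0, 0], "rot": [0, 0, 0]},
  {"jaw": 0, "offset": [0, 0, 0], "rot": [0, 0, 0]},
])

```text
time_s: 49.55
eef_pos: [0.4731, -0.4531, 0.0176]
eef_rot: [-0.002, -0.165, 0.986, -0.0]
wrist_force: [-0.7, 0.4, -0.2]
opening: 0.714
grasp_force: 68.1
```

Emit:
apply_moves([
  {"jaw": 0, "offset": [0, 0, 0], "rot": [0, 0, 0]},
  {"jaw": 0, "offset": [0, 0, 0], "rot": [0, 0, 0]},
  {"jaw": 0, "offset": [0, 0, -40], "rot": [0, 0, 0]},
  {"jaw": 0, "offset": [0, 0, -60], "rot": [0, 0, 0]},
  {"jaw": 0, "offset": [0, 0, -60], "rot": [0, 0, 0]},
])

```text
time_s: 50.18
eef_pos: [0.4734, -0.4524, 0.1788]
eef_rot: [-0.003, -0.165, 0.986, 0.0]
wrist_force: [0.5, -0.4, -1.0]
opening: 0.707
grasp_force: 68.1
```

```bash
python3 - <<'E'
from h import *
dishes()
to([650,-95,180],180)
E
```

```text
top dish 0.74 [303. 175.] 0.088 [647.7  52.3] [56.3 51. ] 0.5
scene dish 0.59 [207. 243.] 0.212 [ 486.3 -452.8] [65.3 48.4] -66.9
scene dish 0.56 [348. 227.] 0.088 [655.8  47.8] [61.7 58.6] -0.3
scene dish 0.23 [202. 299.] 0.023 [ 563.1 -562. ] [195.8  21.2] 14.3
t 50.38 pos [ 474.3 -453.5  179.4] z [-0.002 -0.004 -1.   ] x [-0.946 -0.325  0.004] open 0.71 F [-0.2  0.  -3. ] g 68.3
delta tool [-282.7  281.8   -2.4] rot [-0.2 -0.2 19. ]
```

Emit:
apply_moves([
  {"jaw": 0, "offset": [-40, 40, 0], "rot": [0, 0, 0]},
  {"jaw": 0, "offset": [-40, 40, 0], "rot": [0, 0, 0]},
  {"jaw": 0, "offset": [-40, 40, 0], "rot": [0, 0, 0]},
  {"jaw": 0, "offset": [-40, 40, 0], "rot": [0, 0, 0]},
  {"jaw": 0, "offset": [-40, 40, 0], "rot": [0, 0, 0]},
])

```text
time_s: 51.0
eef_pos: [0.5969, -0.1961, 0.1737]
eef_rot: [-0.004, -0.165, 0.986, 0.002]
wrist_force: [-0.4, -0.3, -1.0]
opening: 0.705
grasp_force: 68.2
```

Emit:
apply_moves([
  {"jaw": 0, "offset": [-41, 41, 0], "rot": [0, 0, 0]},
  {"jaw": 0, "offset": [-41, 41, 0], "rot": [0, 0, 0]},
  {"jaw": 0, "offset": [0, 0, 0], "rot": [0, 0, 9.5]},
  {"jaw": 0, "offset": [0, 0, 0], "rot": [0, 0, 9.5]},
  {"jaw": 0, "offset": [0, 0, 0], "rot": [0, 0, 0]},
])

```text
time_s: 51.62
eef_pos: [0.6473, -0.0937, 0.1736]
eef_rot: [-0.004, -0.001, 1.0, 0.0]
wrist_force: [-0.7, 0.2, -1.3]
opening: 0.711
grasp_force: 68.2
```

```bash
python3 - <<'E'
from h import *
to([650,-95,68],180)
dishes()
E
```

```text
t 51.62 pos [647.3 -93.7 173.6] z [-0.009  0.001 -1.   ] x [-1.    -0.002  0.009] open 0.71 F [-0.7  0.2 -1.3] g 68.2
delta tool [ -3.7  -1.4 105.5] rot [ 0.  -0.5  0.1]
top dish 0.7 [303. 175.] 0.088 [647.6  50.2] [56.3 55.2] 0.5
top dish 0.68 [341. 178.] 0.201 [619.6 -93.7] [56.8 18.7] -85.1
scene dish 0.58 [347. 227.] 0.089 [656.5  48. ] [63.8 60.1] 85.6
scene dish 0.51 [318. 230.] 0.198 [663.2 -98. ] [59.7 37.4] -84.5
```

Emit:
apply_moves([
  {"jaw": 0, "offset": [0, 0, 35], "rot": [0, 0, 0]},
  {"jaw": 0, "offset": [0, 0, 35], "rot": [0, 0, 0]},
  {"jaw": 0, "offset": [0, 0, 25], "rot": [0, 0, 0]},
  {"jaw": 0, "offset": [0, 0, 10], "rot": [0, 0, 0]},
  {"jaw": 0, "offset": [0, 0, 0], "rot": [0, 0, 0]},
])

```text
time_s: 52.45
eef_pos: [0.6478, -0.0945, 0.0709]
eef_rot: [-0.003, -0.0, 1.0, -0.0]
wrist_force: [-0.7, -0.3, -1.7]
opening: 0.708
grasp_force: 68.2
```

Emit:
apply_moves([
  {"jaw": 0, "offset": [0, 0, 2], "rot": [0, 0, 0]},
  {"jaw": 0, "offset": [0, 0, 1.5], "rot": [0, 0, 0]},
  {"jaw": 0, "offset": [0, 0, 1], "rot": [0, 0, 0]},
  {"jaw": 0, "offset": [0, 0, 0], "rot": [0, 0, 0]},
  {"jaw": 0, "offset": [0, 0, 0], "rot": [0, 0, 0]},
])

```text
time_s: 53.08
eef_pos: [0.6482, -0.0944, 0.0669]
eef_rot: [-0.002, 0.0, 1.0, -0.0]
wrist_force: [0.4, 0.3, -1.6]
opening: 0.71
grasp_force: 68.2
```

Emit:
apply_moves([
  {"jaw": 0, "offset": [0, 0, 1.5], "rot": [0, 0, 0]},
  {"jaw": 0, "offset": [0, 0, 1.5], "rot": [0, 0, 0]},
  {"jaw": 0, "offset": [0, 0, 0], "rot": [0, 0, 0]},
  {"jaw": 0, "offset": [0, 0, 0], "rot": [0, 0, 0]},
  {"jaw": 0, "offset": [0, 0, 0], "rot": [0, 0, 0]},
])

```text
time_s: 53.7
eef_pos: [0.6482, -0.0945, 0.0639]
eef_rot: [-0.002, 0.0, 1.0, -0.0]
wrist_force: [-0.3, -0.5, -0.7]
opening: 0.707
grasp_force: 68.2
```

Emit:
apply_moves([
  {"jaw": 0, "offset": [0, 0, 1], "rot": [0, 0, 0]},
  {"jaw": 0, "offset": [0, 0, 0.8], "rot": [0, 0, 0]},
  {"jaw": 0, "offset": [0, 0, 0], "rot": [0, 0, 0]},
  {"jaw": 0, "offset": [0, 0, 0], "rot": [0, 0, 0]},
  {"jaw": 0, "offset": [0, 0, 0], "rot": [0, 0, 0]},
])

```text
time_s: 54.32
eef_pos: [0.6482, -0.0945, 0.0625]
eef_rot: [-0.002, 0.0, 1.0, -0.0]
wrist_force: [-2.7, 0.5, 6.1]
opening: 0.71
grasp_force: 69.0
```

Contact. I release, rise, swing aside and check.

Emit:
apply_moves([
  {"jaw": 0.85, "offset": [0, 0, 0], "rot": [0, 0, 0]},
  {"jaw": 1, "offset": [0, 0, 0], "rot": [0, 0, 0]},
  {"jaw": 1, "offset": [0, 0, 0], "rot": [0, 0, 0]},
  {"jaw": 1, "offset": [0, 0, -50], "rot": [0, 0, 0]},
  {"jaw": 1, "offset": [0, 0, -60], "rot": [0, 0, 0]},
])

```text
time_s: 54.95
eef_pos: [0.6474, -0.094, 0.1713]
eef_rot: [-0.004, 0.0, 1.0, 0.0]
wrist_force: [1.3, -1.0, 0.5]
opening: 0.997
grasp_force: 0.0
```

Emit:
apply_moves([
  {"jaw": 1, "offset": [0, 0, -40], "rot": [0, 0, 0]},
  {"jaw": 1, "offset": [40, -55, 0], "rot": [0, 0, 0]},
  {"jaw": 1, "offset": [40, -55, 0], "rot": [0, 0, 0]},
  {"jaw": 1, "offset": [40, -55, 0], "rot": [0, 0, 0]},
  {"jaw": 1, "offset": [40, -40, 0], "rot": [0, 0, 0]},
])

```text
time_s: 55.58
eef_pos: [0.4972, -0.2877, 0.2129]
eef_rot: [-0.002, 0.0, 1.0, -0.001]
wrist_force: [0.0, 0.5, 0.2]
opening: 0.997
grasp_force: 0.0
```

```bash
python3 - <<'E'
from h import *
to(None,180)
dishes(); upright('stand_a',(.35,.62),(.05,.15)); upright('stand_a',(.35,.62),(-.05,.05))
a,*_=cam('top'); b,*_=cam('scene')
z=np.zeros((600,800,3),np.uint8); z[:300]=cv2.resize(a[150:270,160:480],(800,300),interpolation=cv2.INTER_CUBIC); z[300:]=cv2.resize(b[180:285,250:390],(800,600),interpolation=cv2.INTER_CUBIC)[120:420]; save('fin',z)
E
```

```text
t 55.58 pos [ 497.2 -287.7  212.9] z [-0.004 -0.001 -1.   ] x [-1.     0.001  0.004] open 1.0 F [0.  0.5 0.2] g 0.0
top dish 0.81 [340. 176.] 0.09 [642. -94.] [60.8 55.2] 0.1
top dish 0.6 [298. 181.] 0.089 [619.4  60.5] [60.3 59.3] 0.5
scene dish 0.78 [344. 222.] 0.088 [625.9  57. ] [62.5 60.4] 88.9
scene dish 0.63 [316. 242.] 0.088 [649.1 -95.9] [63.3 62.5] 89.0
scene dish 0.54 [420. 195.] 0.136 [691.6 364.6] [79.8 77.4] 76.9
scene dish 0.53 [419. 175.] 0.038 [599.5 487.3] [76.7 49.1] 28.7
scene 0.12 61 [569.6  95.3] [59.2 21.4] -89.3
top 0.12 40 [560.9  -5.1] [53.9 12.6] -89.6
scene 0.12 54 [568.7  -7.6] [56.4 19.4] -88.4
```

View pics/fin.png

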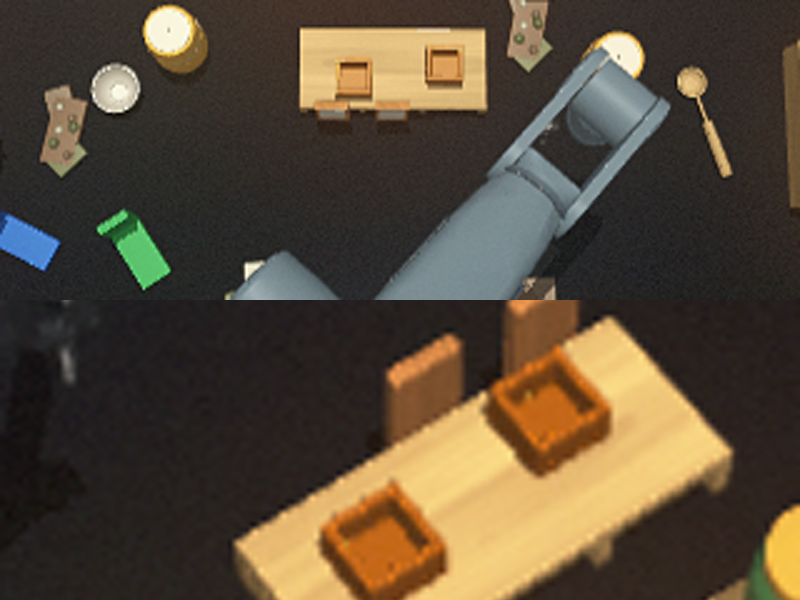

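The dish at (353,78) was knocked about 28 mm toward the front. It is still upright and wholly on the board, about 18 mm behind the front edge. The other dish at (444,64) and both stands are in place, and the bystanders look unmoved.

```bash
python3 -c "
from bench import ctrl
print(ctrl.hand_in())"
```

```text
the job is handed in; nothing more can be done
None
```

I handed the job in at about 56 s: both brown stands present (stand_b was absent) stand flush in the left and middle bays, and both dishes are upright and wholly on the board, one about 28 mm from where I set it after being knocked.

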